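Put the needle stand away under the bench shelf

ROBOT

A 6-joint arm with a two-finger parallel gripper is mounted at the origin on the work surface. World frame = base frame: x ahead of the robot, y to its left, z up, the work surface at z = 0. Lengths are in m, angles in rad, forces in N, time in s.
With the tool pointing down it reaches from about 0.3 to 0.85 m from the base axis. Payload 4.2 kg.
Tool frame: the origin (TCP) lies between the finger pads; the fingertips stand 17 mm ahead of it and the grasp point (between the pads) lies 2 mm behind it; z points along the fingers, y is the line along which they close (so a half turn about z gives the same grasp; the last joint's range is limited). The gripper opens to 91 mm and grips with 3 to 60 N. Pads are 32 mm wide; open, the fingers measure 118 mm over their backs; the gripper's body (76 mm by 178 mm) begins 60 mm behind the grasp point.
Start: joints at [1.291, 0.32, 1.565, -0, 1.257, -0.02], TCP at [0.148, 0.556, 0.231] pointing down, gripper open.
Joint ranges: [-3.11, 3.11], [-0.84, 2.01], [0.21, 2.61], [-1.34, 4.49], [0.05, 2.63], [-2.56, 2.56]. Speed limits (rad/s): [2.57, 2.57, 3.14, 3.14, 3.14, 3.14].

INTERFACE

Orientations are given as a rotation vector (axis times angle).
In Python, from bench import ctrl gives the robot as it stands. The module is installed in compiled form; this text tells all that it offers.
- The arm moves only by the tool servo_tool, never from a script. Its argument "steps" is a list of rows, each a list of 3 entries, a list of its own where there are three numbers: the opening, from 0 (shut) to 1 (fully open), then the shift along the world's x, y, z scaled (see below), then the turn, a rotation vector about the world's x, y, z scaled (see below). A call has 1 to 5 rows; each row is the pose to reach, as a shift and turn from the pose commanded when the call began; what a row does not reach only later rows make up. The controller multiplies each number of a shift by 0.15 m and each number of a turn by 90 degrees. A row lasts 1/12 s, in which the tool goes at most 41.7 mm and 7.16 degrees, less where a joint would pass 70% of its speed; a pose out of reach is approached as far as the arm can. A call with a number of a shift or a turn outside -1 to 1 is refused whole. A call with a gripper value outside its range is refused whole. The fingers move at their own pace and stop on an object; the grip force is fixed at half the most. Time passes only in rows, so rows that repeat a pose let the fingers close. It gives the time, the measured TCP pose, the force, the opening and the grip force at its end, in the units of the state.
- ctrl.read_state(): the state, without advancing time (a new reading comes with each control period).
- ctrl.read_camera(name): name is "scene" or "top"; returns the picture (384x512x3 uint8, red, green, blue); there is no depth.
- ctrl.camera_params(name): a dict with "fx", "fy", "cx", "cy" (pixels), "eye" and "orientation" of the camera in the world. Camera axes: x right, y up, looking along -z (the intrinsics and any distortion apply to the point x, -y, -z); pixel columns grow to the right and rows downward; lengths in m; the calibration is good to about 2 mm. A picture is of the moment at which its call begins. camera_params takes no time and is no camera call.
- ctrl.close_job(): hands the job in; it is judged then, once.
The state is a dict: "time_s": time; "joints": joint angles; "joint_vel": joint speeds; "effort": joint torques, N m; "tool_pos": TCP position; "eef_rot": TCP orientation; "wrist_force": force on the tool from outside, world axes, zero at the start; "moment": the same for the moment, N m; "finger_gap": finger opening in m; "grip_force": force on a finger pad.
Only numpy, scipy, OpenCV 4.12 (cv2) and the standard library are available. Lean on these libraries where they do the work, as an engineer would, in place of code of your own. Each camera call takes 0.05 s, during which the arm holds its last target. There are 200 camera calls.

TASK

Put the felting-needle stand away with all its tubes. The fourth needle tube is lying on the bench: stand it upright on its flat end, cap up, and let go of it there, so that you can take it again from above by its cap and lower it all the way into the empty hole of the stand. Then push the stand along the bench (slide it, do not lift or tip it) in between the side panels of the low clear shelf until its back meets the batten, square to it, with the tubes still in their holes and nothing else on the bench disturbed.

Things in the scene. Friction and masses are not known exactly. Their poses are not given: they have to be found in the camera images.
- stand: Needle stand: loose beech block, 100 mm deep (x) x 180 wide (y) x 76 high, 0.56 to 1 kg; too big for a 91 mm gripper. Origin: centre of underside; z up; +x is its back, that goes to the batten; a cork strip marks its front edge. Holes 29 mm wide, floor 8 mm above the bench, in a row at x = +15, y = -60, -20, +20, +60 mm; all but that at +20 hold tubes, cap tops 108 mm above the bench.
- stand_hole (a point): Centre of the mouth (chamfered) of the stand's empty hole, in the block's top face, 76 mm above the bench; the hole is 68 mm deep.
- tube: Loose needle tube, lying at the start: clear, 25 mm in diameter, black hexagonal cap 26 mm over flats, 30 over corners, 26 long; 100 mm long in all, 30 to 55 g. Origin: centre of its flat bottom; z along its axis to the cap. Lying, its axis is 13 mm above the bench and the cap stops it rolling; it stands on its flat end. Home in the hole its bottom is 8 mm above the bench, and 32 mm of it show.
- tube_a: One of the three tubes already in the stand, like the loose one; in the hole at y = -60 mm. Origin at its bottom end, z to its cap.
- tube_b: The same, in the hole at y = -20 mm.
- tube_c: The same, in the hole at y = +60 mm.
- shelf: Low shelf fixed on the bench: clear 8 mm deck, underside 140 mm up, on two 12 mm plywood side panels 214 mm apart; a batten 30 mm high between them at the back. Origin: on the bench at the middle of the batten's front face; +x into the batten, y across, z up. Deck and panels: x = -85 (open front) to +15 mm. Stand home: its origin at x = -50, y = 0, axes parallel. Spools on the deck, to 190 mm.
- tape_roll: Bystander: roll of packing tape lying flat, 92 mm across, 48 mm high. Origin: centre of its underside.
- tape_measure: Bystander: grey tape measure lying flat, about 70 x 58 x 30 mm. Origin: centre of its underside.
- felting_mushroom: Bystander: turned wooden felting tool standing on its 72 mm head, 92 mm high. Origin: centre of its underside.
- pen_mug: Bystander: white mug with pens, 80 mm across, 95 mm high (pens to 150 mm). Origin: centre of its underside.
- shoe_last: Bystander: pale green plastic shoe last standing on its sole, 265 x 90 x 108 mm. Origin: on the bench under its middle.
Mind the look-alikes: they are no part of the job. Leave any orange look-alike of the stand alone. Leave any green look-alike of the tube alone.

How it is judged:
On the way, in this order (a step that is already met when the one before it is completed fails the run):
1. the loose tube stands upright on the bench, cap up, let go (angle between tube's own z axis and vertical below 0.12 rad and height (world z) of tube below 0.006 m and linear speed of tube below 0.02 m/s and contact force between the fingers and tube below 0.05 N), for 0.2 s.
2. the tube is all the way down in the stand's empty hole, let go (horizontal distance between tube and stand_hole below 0.005 m and z of tube in the frame of stand below 0.012 m and angle between tube's own z axis and vertical below 0.12 rad and contact force between the fingers and tube below 0.05 N), for 0.2 s.
At the end, for the whole second after the job is handed in: The stand rests on the bench between the shelf's side panels, its back within 5 mm of the batten, square to it within 0.05 rad; the fourth tube is upright in the once empty hole, within 4 mm of its floor, let go; the other three tubes are down in their holes; all at rest (all of step 2 and z of each of tube_a, tube_b, tube_c in the frame of stand below 0.015 m and angle between each of tube_a, tube_b, tube_c's own z axis and vertical below 0.15 rad and x of stand in the frame of shelf between -0.055 and -0.045 m and y of stand in the frame of shelf between -0.02 and 0.02 m and angle between the x axis of stand and the x axis of shelf, either way round below 0.05 rad and angle between stand's own z axis and vertical below 0.03 rad and height (world z) of stand below 0.004 m and linear speed of stand below 0.01 m/s and linear speed of tube below 0.02 m/s); the robot touches nothing.
It fails at once if the stand is lifted more than 12 mm or tipped more than 0.2 rad (height (world z) of stand above 0.012 m or angle between stand's own z axis and vertical above 0.2 rad).
It fails at once if one of the other tubes is pulled 30 mm or more out of its hole (z of any of tube_a, tube_b, tube_c in the frame of stand above 0.038 m).
It fails at once if a bystander is shoved more than 25 mm or tipped over (distance of any of tape_roll, tape_measure, felting_mushroom, pen_mug, shoe_last from where it was at the start of the episode above 0.025 m or angle between any of tape_roll, tape_measure, felting_mushroom, pen_mug, shoe_last's own z axis and vertical above 0.3 rad).
It also fails if it takes over 72 s, if anything falls off the work surface, if the arm or the gripper's body presses on something with over 40 N, if the wrist force passes 120 N, or if a joint passes its speed limit or range.

## Working session

There is one attempt and no reset: what is moved stays moved. The work goes in short steps, Python scripts to look and compute and a tool call to move; the robot and the scene stay as the last step left them, time stands still between calls to the robot, and variables do not carry over. Pictures are saved under pics/ and viewed, at most 10 in all, crops included, and the job is handed in when it is done.

Besides the shell and the picture viewer there is one more tool, called after ">>>" as name(argument=value, ...), one argument or row to a line, values as JSON. servo_tool: Moves the arm, as the interface text tells. Its arguments: {"type":"object","properties":{"steps":{"type":"array"}},"required":["steps"]}

```bash
mkdir -p pics; python3 - <<'E'
from bench import ctrl
import cv2,numpy as np
for n in("top","scene"):
    im=ctrl.read_camera(n);cv2.imwrite(f"pics/{n}0.png",cv2.resize(im[:,:,::-1],(800,600),interpolation=cv2.INTER_CUBIC));np.save(f"pics/{n}0.npy",im)
    print(n,ctrl.camera_params(n))
print(ctrl.read_state())
E
```

```text
top {'fx': 414.51028169192716, 'fy': 414.51028169192716, 'cx': 258.3675480498031, 'cy': 191.32138352032132, 'eye': array([0.46753972, 0.11132926, 1.46824683]), 'orientation': array([ 0.01194864, -0.03896374, -1.58931201])}
scene {'fx': 401.13506843088356, 'fy': 401.13506843088356, 'cx': 250.95883498200317, 'cy': 190.60480979325735, 'eye': array([ 1.19174565, -0.40684278,  0.75274535]), 'orientation': array([0.81015904, 0.41189115, 0.87025501])}
{'time_s': 0.1, 'joints': array([ 1.29096611e+00,  3.20204625e-01,  1.56555349e+00, -2.37310457e-05,
        1.25737695e+00, -2.00015361e-02]), 'joint_vel': array([ 0.00040458, -0.00233437, -0.00352806,  0.00012406,  0.0010565 ,
       -0.0002857 ]), 'effort': array([ 9.28469526e-04, -4.13331342e+01, -2.32509685e+01,  7.30613549e-02,
        4.22329945e-02, -5.97899952e-05]), 'tool_pos': array([0.14761701, 0.5552934 , 0.23021911]), 'eef_rot': array([-4.06952333e-01, -3.11491272e+00,  2.40077526e-03]), 'wrist_force': array([0.40718895, 0.67677726, 0.50865706]), 'moment': array([-0.02367237,  0.01586467, -0.02260804]), 'grip_force': 0.0, 'finger_gap': 0.09125285640824363}
```

View pics/top0.png

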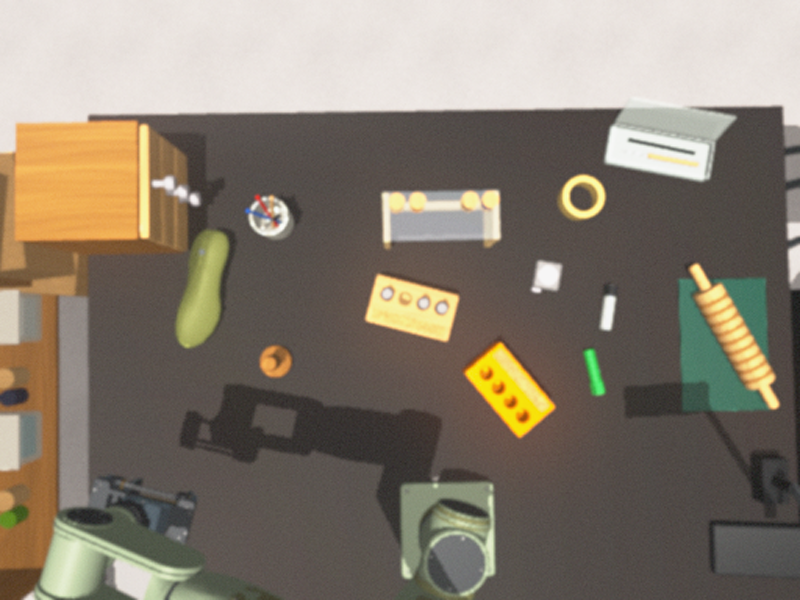

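View pics/scene0.png

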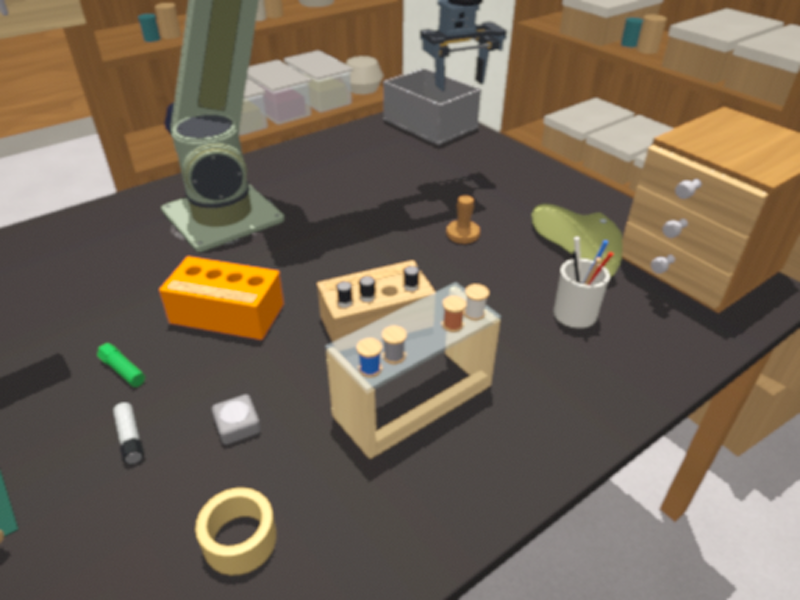

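The top view (up = +x, left = +y) shows the loose black-capped tube at (608,305) and the stand at (412,308) with its cork towards the robot. The empty hole is at (405,298), the shelf at (442,215), and the look-alikes are the orange stand and green tube. Next I'll zoom in.

```bash
python3 - <<'E'
import cv2,numpy as np
t=np.load("pics/top0.npy")[:,:,::-1];s=np.load("pics/scene0.npy")[:,:,::-1]
c=lambda im,x,y,w,h,k:cv2.resize(im[y:y+h,x:x+w],None,fx=k,fy=k,interpolation=cv2.INTER_CUBIC)
a=c(t,230,115,95,110,5)   # 475x550
b=c(t,365,170,50,60,5)    # 250x300
o=np.zeros((550,725,3),np.uint8);o[:,:475]=a;o[:300,475:]=b
cv2.imwrite("pics/z1.png",o)
a=c(s,200,160,125,130,4) #500x520
b=c(s,65,250,60,50,4)
o=np.zeros((520,740,3),np.uint8);o[:,:500]=a;o[:200,500:]=b
cv2.imwrite("pics/z2.png",o)
E
```

```text
(no output)
```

View pics/z1.png

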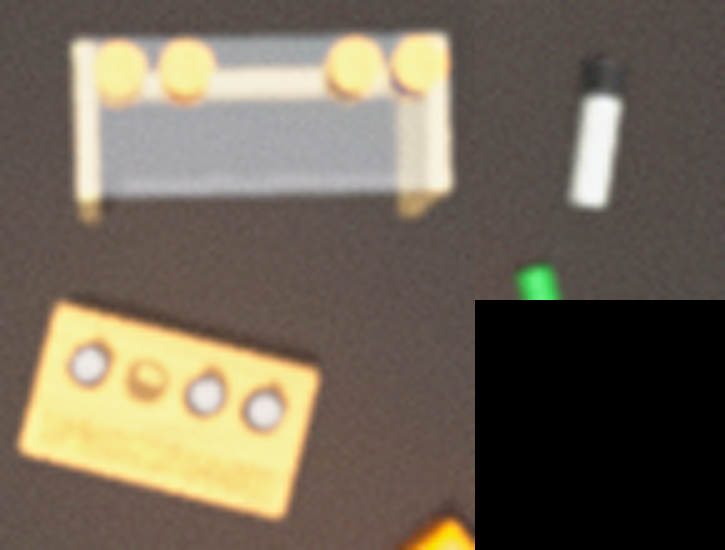

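View pics/z2.png

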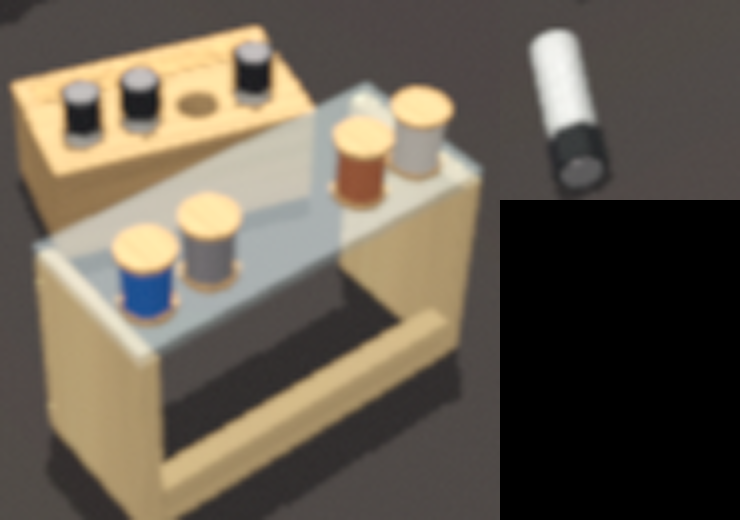

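z1 (top) gives the stand's top corners at (57,300), (320,370), (282,520) and (18,452), with the deck corners and tube ends also clear. z2 (scene) gives the same features from the other side. I'll fit the poses to both views.

```bash
cat > h.py <<'E'
import numpy as np
from bench import ctrl
from scipy.spatial.transform import Rotation as R
from scipy.optimize import least_squares
def proj(n,P):
    c=ctrl.camera_params(n);q=R.from_rotvec(c["orientation"]).inv().apply(np.atleast_2d(P)-c["eye"])
    return np.c_[c["cx"]+c["fx"]*q[:,0]/-q[:,2],c["cy"]-c["fy"]*q[:,1]/-q[:,2]]
def ray(n,uv,z):
    c=ctrl.camera_params(n);d=R.from_rotvec(c["orientation"]).apply([(uv[0]-c["cx"])/c["fx"],-(uv[1]-c["cy"])/c["fy"],-1])
    return c["eye"]+d*(z-c["eye"][2])/d[2]
def fit(obs,p0):   # obs: (cam, local xyz, uv); planar pose x,y,yaw
    def f(p):
        r=R.from_euler("z",p[2]); return np.concatenate([(proj(n,r.apply(P)+[p[0],p[1],0])[0]-uv) for n,P,uv in obs])
    s=least_squares(f,p0,loss="soft_l1",f_scale=1.); return s.x,f(s.x).reshape(-1,2)
E
cat > m.py <<'E'
from h import *
np.set_printoptions(precision=4,suppress=True)
T=lambda u,v:((u+.5)/5-.5+230,(v+.5)/5-.5+115)
T2=lambda u,v:((u-474.5)/5-.5+365,(v+.5)/5-.5+170)
S=lambda u,v:((u+.5)/4-.5+200,(v+.5)/4-.5+160)
S2=lambda u,v:((u-499.5)/4-.5+65,(v+.5)/4-.5+250)
b=[[.05,.09,.076],[.05,-.09,.076],[-.05,-.09,.076],[-.05,.09,.076]]
caps=[[.015,-.06,.108],[.015,-.02,.108],[.015,.06,.108]]
st=[("top",p,T(*u)) for p,u in zip(b+caps,[(57,300),(320,370),(282,520),(18,452),(265,410),(207,395),(90,364)])]
st+=[("scene",p,S(*u)) for p,u in zip(b+caps,[(315,105),(57,175),(12,85),(260,28),(82,92),(141,78),(253,50)])]
d=[[.015,.119,.148],[.015,-.119,.148],[-.085,.119,.148],[-.085,-.119,.148]]
sh=[("top",p,T(*u)) for p,u in zip(d,[(72,40),(448,35),(77,200),(453,193)])]
sh+=[("scene",p,S(*u)) for p,u in zip(d,[(480,175),(150,352),(365,88),(38,245)])]
sh+=[("scene",[.015,.119,0],S(460,348))]
tu=[("top",p,T2(*u)) for p,u in zip([[0,0,.016],[.1,0,.016]],[(589,206),(606,58)])]
tu+=[("scene",[.1,0,.013],S2(580,172))]
for n,o in(("stand",st),("shelf",sh),("tube",tu)):
    for c in("top","scene",""):
        oo=[k for k in o if c in k[0]]
        if len(oo)<2: continue
        p,r=fit(oo,[.45,0,0]);print(n,c or "both",p,"rms",np.sqrt((r**2).mean()))
    print(r.round(1).tolist())
E
python3 m.py
```

```text
stand top [ 0.494   0.0699 -0.2726] rms 0.467855457657876
stand scene [ 0.494   0.0706 -0.2608] rms 0.37098304544328586
stand both [ 0.4941  0.0703 -0.2672] rms 0.4451839533866881
[[0.2, 1.1], [-0.6, 0.2], [-0.2, -0.9], [0.6, -0.5], [-0.1, -0.1], [-0.2, -0.1], [-0.5, 0.1], [-0.1, 1.0], [-0.2, -0.2], [0.3, -0.3], [-0.7, -0.4], [-0.1, 0.1], [-0.2, 0.1], [0.2, 0.3]]
shelf top [0.7146 0.0088 0.0011] rms 0.46141434797304637
shelf scene [0.7185 0.0093 0.006 ] rms 1.0781457420940046
shelf both [0.7165 0.0093 0.0024] rms 0.9911422556125771
[[0.5, -0.1], [-0.6, -0.4], [0.2, -1.0], [-0.8, -1.0], [0.7, -1.7], [-2.4, 0.8], [0.6, -1.6], [-0.8, -0.1], [-0.6, -0.8]]
tube top [ 0.4399 -0.3671 -0.1447] rms 0.5144602348475571
tube both [ 0.4397 -0.3671 -0.1658] rms 0.5125546228851576
[[0.1, -0.7], [0.5, 0.8], [0.3, -0.1]]
```

>>> servo_tool(
  steps=[
    [1,[0.93,-0.8,0.1],[0,0,-0.32]],
    [1,[0.93,-0.8,0.1],[0,0,-0.32]],
    [1,[0.93,-0.8,0.1],[0,0,-0.32]],
    [1,[0.93,-0.8,0.1],[0,0,-0.32]],
    [1,[0.93,-0.8,0.1],[0,0,-0.32]],
  ],
)

```text
time_s: 0.52
tool_pos: [0.2899, 0.4327, 0.2461]
eef_rot: [1.178, 2.91, -0.001]
wrist_force: [-0.5, -0.4, 0.5]
finger_gap: 0.0912
grip_force: 0.0
```

```bash
cat > rec.py <<'E'
from bench import ctrl; import numpy as np,json
s=ctrl.read_state(); open("log.txt","a").write(json.dumps([list(map(float,s[k])) for k in("joints","tool_pos","eef_rot")])+"\n")
for k in("time_s","joints","tool_pos","eef_rot","wrist_force","finger_gap","grip_force"):print(k,np.round(s[k],4))
E
python3 rec.py
```

```text
time_s 0.5167
joints [ 0.9597  0.2247  1.6592 -0.0022  1.2581  0.1587]
tool_pos [0.2899 0.4327 0.2461]
eef_rot [ 1.1779e+00  2.9103e+00 -1.5000e-03]
wrist_force [-0.4822 -0.3699  0.4725]
finger_gap 0.0912
grip_force 0.0
```

>>> servo_tool(
  steps=[
    [1,[0.8,-1,0],[0,0,-0.33]],
    [1,[0.8,-1,0],[0,0,-0.33]],
    [1,[0.8,-1,0],[0,0,-0.33]],
    [1,[0.8,-1,0],[0,0,-0.33]],
    [1,[0.8,-1,0],[0,0,-0.33]],
  ],
)

```text
time_s: 0.93
tool_pos: [0.4088, 0.2826, 0.2457]
eef_rot: [1.885, 2.512, -0.001]
wrist_force: [0.7, -0.1, 0.5]
finger_gap: 0.0911
grip_force: 0.0
```

```bash
python3 rec.py
```

```text
time_s 0.9333
joints [ 5.8270e-01  1.8700e-01  1.7097e+00 -1.5000e-03  1.2453e+00  2.9960e-01]
tool_pos [0.4088 0.2826 0.2457]
eef_rot [ 1.8845e+00  2.5121e+00 -1.4000e-03]
wrist_force [ 0.7008 -0.1078  0.5135]
finger_gap 0.0911
grip_force 0.0
```

>>> servo_tool(
  steps=[
    [1,[0.6,-1,0],[0,0,-0.33]],
    [1,[0.6,-1,0],[0,0,-0.33]],
    [1,[0.6,-1,0],[0,0,-0.33]],
    [1,[0.6,-1,0],[0,0,-0.33]],
    [1,[0.6,-1,0],[0,0,-0.33]],
  ],
)

```text
time_s: 1.35
tool_pos: [0.4996, 0.1309, 0.2456]
eef_rot: [2.467, 1.941, -0.001]
wrist_force: [-0.5, -0.2, -0.7]
finger_gap: 0.0912
grip_force: 0.0
```

>>> servo_tool(
  steps=[
    [1,[0.2,-1,0],[0,0,-0.33]],
    [1,[0.2,-1,0],[0,0,-0.33]],
    [1,[0.2,-1,0],[0,0,-0.33]],
    [1,[0.2,-1,0],[0,0,-0.33]],
    [1,[0.2,-1,0],[0,0,-0.33]],
  ],
)

```text
time_s: 1.77
tool_pos: [0.5278, -0.0185, 0.2455]
eef_rot: [2.882, 1.246, -0.002]
wrist_force: [0.9, -0.0, -0.1]
finger_gap: 0.0913
grip_force: 0.0
```

>>> servo_tool(
  steps=[
    [1,[0,-1,0],[0,0,-0.33]],
    [1,[0,-1,0],[0,0,-0.33]],
    [1,[0,-1,0],[0,0,-0.33]],
    [1,[0,-1,0],[0,0,-0.33]],
    [1,[0,-1,0],[0,0,-0.33]],
  ],
)

```text
time_s: 2.18
tool_pos: [0.5271, -0.1677, 0.2454]
eef_rot: [3.105, 0.468, -0.001]
wrist_force: [0.0, -0.1, -1.3]
finger_gap: 0.0915
grip_force: 0.0
```

```bash
python3 rec.py
```

```text
time_s 2.1833
joints [-0.3279  0.2763  1.59   -0.0018  1.2753  0.9445]
tool_pos [ 0.5271 -0.1677  0.2454]
eef_rot [ 3.1051e+00  4.6750e-01 -1.2000e-03]
wrist_force [ 6.0000e-04 -1.1840e-01 -1.2614e+00]
finger_gap 0.0915
grip_force 0.0
```

```bash
cat > kin.py <<'E'
import numpy as np,json
from scipy.spatial.transform import Rotation as R
from scipy.optimize import least_squares
D=[json.loads(l) for l in open("log.txt")]+[[[1.29096611,.320204625,1.56555349,0,1.25737695,-.0200015],[.14761701,.5552934,.23021911],[-.406952333,-3.11491272,.0024]]]
C=R.from_euler("z",np.pi/2)
def fk(q,p):
    r0,H,L1,a,L2,L3,e=p
    A=R.from_euler("z",q[0]);B=A*R.from_euler("y",q[1]);F=B*R.from_euler("y",q[2])*R.from_euler("z",q[3]);W=F*R.from_euler("y",q[4])*R.from_euler("z",q[5])
    return A.apply([r0,0,H])+B.apply([0,0,L1])+F.apply([a,0,L2])+W.apply([0,0,L3]),W*C
def f(p): return np.concatenate([fk(q,p)[0]-t for q,t,_ in D]+[.01*(np.array(p)-[0,.2,.4,0,.4,.2,0])])
P=least_squares(f,[0,.2,.4,0,.4,.2,0]).x
lo=np.array([-3.11,-.84,.21,-1.34,.05,-2.56]);hi=np.array([3.11,2.01,2.61,4.49,2.63,2.56])
def ik(t,rot,q0):
    g=lambda q:np.concatenate([(fk(q,P)[0]-t)*5,(fk(q,P)[1]*rot.inv()).as_rotvec(),1e-4*(q-q0)])
    s=least_squares(g,np.clip(q0,lo+1e-3,hi-1e-3),bounds=(lo,hi));return s.x,np.abs(s.fun[:6]).max()
E
python3 - <<'E'
from kin import *
np.set_printoptions(precision=3,suppress=True)
print(P)
for q,t,r in D: x=fk(q,P); print((x[0]-t)*1e3,(x[1]*R.from_rotvec(r).inv()).as_rotvec())
E
```

```text
[-0.024 -0.186  0.588 -0.006  0.433  0.014  0.   ]
[ 8.924 -6.151 -0.039] [-0.  0. -0.]
[ 6.538 -8.936 -0.39 ] [-0. -0.  0.]
[ -4.197 -10.153   0.447] [-0.  0. -0.]
[11.068 -3.096  0.02 ] [ 0.  0. -0.]
```

```bash
sed -i 's/A.apply(\[r0,0,H\])/A.apply([r0,e,H])/' kin.py; cat > tgt.py <<'E'
# desired orientation: tube-axis azimuth az (tool y = az-90deg), tool tilted by phi (deg) from down toward -d
from kin import *
from bench import ctrl
def des(az,phi):
    d=np.array([np.cos(az),np.sin(az),0]);p=np.radians(phi)
    z=-np.cos(p)*np.array([0,0,1])-np.sin(p)*d; y=np.array([np.sin(az),-np.cos(az),0]);return R.from_matrix(np.c_[np.cross(y,z),y,z])
def delta(pos,rot):
    s=ctrl.read_state();return (np.array(pos)-s["tool_pos"])/.15,(rot*R.from_rotvec(s["eef_rot"]).inv()).as_rotvec()/(np.pi/2)
E
python3 - <<'E'
from tgt import *
np.set_printoptions(precision=3,suppress=True)
print(P)
print(delta([.495,-.376,.15],des(-.155,30)))
E
```

```text
[0.004 0.12  0.587 0.044 0.42  0.275 0.012]
(array([-0.214, -1.388, -0.636]), array([-0.023,  0.335, -0.283]))
```

>>> servo_tool(
  steps=[
    [1,[-0.11,-0.7,-0.1],[0,0.17,-0.14]],
    [1,[-0.11,-0.7,-0.1],[0,0.17,-0.14]],
    [1,[-0.11,-0.7,-0.1],[0,0.17,-0.14]],
  ],
)

```text
time_s: 2.43
tool_pos: [0.5105, -0.2706, 0.2306]
eef_rot: [-3.071, -0.127, 0.414]
wrist_force: [1.2, 0.4, -0.4]
finger_gap: 0.0915
grip_force: 0.0
```

```bash
python3 rec.py >/dev/null; python3 - <<'E'
from tgt import *
np.set_printoptions(precision=3,suppress=True)
print(delta([.495,-.376,.15],des(-.155,30)))
E
```

```text
(array([-0.103, -0.703, -0.538]), array([-0.026,  0.166, -0.142]))
```

>>> servo_tool(
  steps=[
    [1,[-0.1,-0.7,-0.54],[-0.026,0.166,-0.142]],
    [1,[-0.1,-0.7,-0.54],[-0.026,0.166,-0.142]],
    [1,[-0.1,-0.7,-0.54],[-0.026,0.166,-0.142]],
    [1,[-0.1,-0.7,-0.54],[-0.026,0.166,-0.142]],
  ],
)

```text
time_s: 2.77
tool_pos: [0.4949, -0.3762, 0.14]
eef_rot: [-2.979, 0.229, 0.814]
wrist_force: [-1.1, -0.1, -1.5]
finger_gap: 0.0914
grip_force: 0.0
```

```bash
python3 rec.py ; python3 - <<'E'
from tgt import *
np.set_printoptions(precision=3,suppress=True)
print(P); print(delta([.495,-.376,.15],des(-.155,30)))
for q,t,r in D: x=fk(q,P); print((x[0]-t)*1e3,(x[1]*R.from_rotvec(r).inv()).as_rotvec())
# plan: stand tube; grasp keeps tilt phi0=30 -> final tilt -60
q0=np.array(ctrl.read_state()["joints"])
for place in ([.5,-.37],[.47,-.3],[.55,-.36],[.5,-.30],[.55,-.30]):
  for az in (-.155,.2,.5,.8,1.1):
    q=q0;out=[];yaw0=-.155
    for k in np.linspace(0,1,16):
        z=.15+(.0-.09)*max(0,(k-.8)*5)
        a=yaw0+(az-yaw0)*min(1,2*k); ph=30-90*k
        pos=np.r_[np.array([.495,-.376])+(np.array(place)-[.495,-.376])*k,z]
        qn,e=ik(pos,des(a,ph),q);out.append((np.abs(qn-q).max(),e));q=qn
    o=np.array(out);print(place,az,"maxstep %.2f err %.3f"%tuple(o.max(0)),"end err %.3f"%e,q)
E
```

```text
time_s 2.7667
joints [-0.5658  0.7151  1.2216 -0.2031  1.6997  1.1832]
tool_pos [ 0.4949 -0.3762  0.14  ]
eef_rot [-2.9793  0.2288  0.8137]
wrist_force [-1.1439 -0.1499 -1.4551]
finger_gap 0.0914
grip_force 0.0
[-0.008  0.126  0.585  0.008  0.421  0.313  0.012]
(array([0.001, 0.001, 0.066]), array([-0.004, -0.006, -0.   ]))
[ 0.02   0.227 -0.226] [-0.  0. -0.]
[ 0.468  0.447 -0.396] [-0. -0.  0.]
[-0.349  0.24   0.019] [-0.  0. -0.]
[-0.67   0.219  0.558] [ 0.  0. -0.]
[ 0.343 -0.658  0.127] [ 0.  0. -0.]
[-0.224 -0.321 -0.075] [ 0.  0. -0.]
[0.5, -0.37] -0.155 maxstep 0.50 err 0.000 end err 0.000 [-1.     0.549  2.354  2.168  0.9   -1.344]
[0.5, -0.37] 0.2 maxstep 0.28 err 0.000 end err 0.000 [-1.106  0.606  2.151  1.597  0.99  -1.123]
[0.5, -0.37] 0.5 maxstep 0.21 err 0.000 end err 0.000 [-1.122  0.673  1.949  1.251  1.146 -0.995]
[0.5, -0.37] 0.8 maxstep 0.24 err 0.000 end err 0.000 [-1.096  0.751  1.737  1.003  1.34  -0.938]
[0.5, -0.37] 1.1 maxstep 0.27 err 0.000 end err 0.000 [-1.043  0.833  1.527  0.816  1.546 -0.937]
[0.47, -0.3] -0.155 maxstep 0.55 err 0.000 end err 0.000 [-
[... 1212 characters left out ...]
1.093 -1.093]
[0.5, -0.3] 0.8 maxstep 0.24 err 0.000 end err 0.000 [-1.041  0.691  1.896  1.067  1.263 -1.009]
[0.5, -0.3] 1.1 maxstep 0.27 err 0.000 end err 0.000 [-0.989  0.767  1.693  0.859  1.452 -0.988]
[0.55, -0.3] -0.155 maxstep 0.63 err 0.000 end err 0.000 [-0.785  0.538  2.403  2.426  0.89  -1.419]
[0.55, -0.3] 0.2 maxstep 0.33 err 0.000 end err 0.000 [-0.937  0.583  2.227  1.798  0.938 -1.196]
[0.55, -0.3] 0.5 maxstep 0.21 err 0.000 end err 0.000 [-0.98   0.644  2.034  1.395  1.067 -1.037]
[0.55, -0.3] 0.8 maxstep 0.23 err 0.000 end err 0.000 [-0.971  0.718  1.824  1.108  1.249 -0.949]
[0.55, -0.3] 1.1 maxstep 0.26 err 0.000 end err 0.000 [-0.929  0.8    1.611  0.898  1.454 -0.924]
```

```bash
python3 - <<'E'
from tgt import *
np.set_printoptions(precision=3,suppress=True)
print(delta([.497,-.376,.024],des(-.155,20)))
E
```

```text
(array([ 0.014,  0.001, -0.774]), array([-0.021, -0.116, -0.001]))
```

>>> servo_tool(
  steps=[
    [1,[0.01,0,-0.3],[-0.021,-0.116,0]],
    [1,[0.014,0,-0.5],[-0.021,-0.116,0]],
    [1,[0.014,0,-0.65],[-0.021,-0.116,0]],
    [1,[0.014,0,-0.774],[-0.021,-0.116,0]],
    [1,[0.014,0,-0.774],[-0.021,-0.116,0]],
  ],
)

```text
time_s: 3.18
tool_pos: [0.496, -0.371, 0.0306]
eef_rot: [-3.062, 0.232, 0.528]
wrist_force: [-1.9, 0.9, -0.3]
finger_gap: 0.0911
grip_force: 0.0
```

```bash
python3 - <<'E'
from tgt import *
import cv2
np.set_printoptions(precision=3,suppress=True)
print(delta([.497,-.376,.024],des(-.155,20)),ctrl.read_state()["wrist_force"])
s=ctrl.read_camera("scene")[:,:,::-1];t=ctrl.read_camera("top")[:,:,::-1]
o=np.hstack([cv2.resize(s[220:320,50:150],None,fx=4,fy=4,interpolation=2),cv2.resize(t[150:250,340:440],None,fx=4,fy=4,interpolation=2)])
cv2.imwrite("pics/g1.png",o)
E
```

```text
(array([ 0.006, -0.033, -0.044]), array([ 0.001,  0.005, -0.002])) [-1.884  0.87  -0.302]
```

View pics/g1.png

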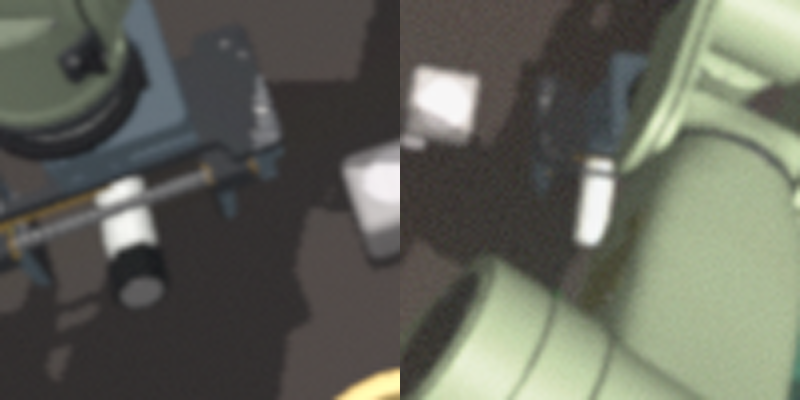

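The tube lies between the open fingers (scene crop about (125,230)), and the tape measure is clear. I'll settle and then close.

>>> servo_tool(
  steps=[
    [1,[0,0,0],[0,0,0]],
    [1,[0,0,0],[0,0,0]],
    [0,[0,0,0],[0,0,0]],
    [0,[0,0,0],[0,0,0]],
    [0,[0,0,0],[0,0,0]],
  ],
)

```text
time_s: 3.7
tool_pos: [0.4981, -0.3744, 0.0345]
eef_rot: [-3.069, 0.237, 0.518]
wrist_force: [-0.2, -0.1, 0.3]
finger_gap: 0.0741
grip_force: 0.0
```

>>> servo_tool(
  steps=[
    [0,[0,0,0],[0,0,0]],
    [0,[0,0,0],[0,0,0]],
    [0,[0,0,0],[0,0,0]],
    [0,[0,0,0],[0,0,0]],
    [0,[0,0,0],[0,0,0]],
  ],
)

```text
time_s: 4.12
tool_pos: [0.4977, -0.3743, 0.0338]
eef_rot: [-3.068, 0.237, 0.52]
wrist_force: [-0.0, -0.1, 0.4]
finger_gap: 0.0411
grip_force: 0.0
```

```bash
python3 rec.py; python3 - <<'E'
from tgt import *
np.set_printoptions(precision=4,suppress=True)
s=ctrl.read_state();Rg=R.from_rotvec(s["eef_rot"]);tp=s["tool_pos"]
m=Rg.as_matrix();print(m)
az=np.arctan2(m[0,1],-m[1,1]);print("az",az)
d=np.array([np.cos(az),np.sin(az),0])
# tube bottom along d kept from vision, lateral from the grip plane, z .0130
b=tp+d*np.dot([.4397-tp[0],-.3671-tp[1],0],d);b[2]=.013
bl=Rg.inv().apply(b-tp);dl=Rg.inv().apply(d);np.savez("grip.npz",bl=bl,dl=dl);print("bottom,axis in tool",bl,dl)
for a in(.5,.7):
    Rf=des(a,np.degrees(np.arctan2(-m[:,2]@d,-m[2,2]))-90);print(a,Rf.apply(dl),"tcp-bottom",-Rf.apply(bl))
E
```

```text
time_s 4.1167
joints [-0.5901  0.7088  1.4576 -0.1496  1.2823  1.2001]
tool_pos [ 0.4977 -0.3743  0.0338]
eef_rot [-3.0677  0.2375  0.5196]
wrist_force [-0.0315 -0.13    0.3849]
finger_gap 0.0411
grip_force 0.0
[[ 0.933  -0.1531 -0.3257]
 [-0.1461 -0.9882  0.0462]
 [-0.329   0.0045 -0.9443]]
az -0.15375167006668686
bottom,axis in tool [-0.0484 -0.0001  0.0389] [ 0.9443 -0.     -0.329 ]
0.5 [0. 0. 1.] tcp-bottom [-0.0182 -0.0101  0.0585]
0.7 [0. 0. 1.] tcp-bottom [-0.0159 -0.0135  0.0585]
```

>>> servo_tool(
  steps=[
    [0.5,[0,0,-0.06],[0,0,0]],
    [0.5,[0,0,-0.06],[0,0,0]],
    [0.5,[0,0,-0.06],[0,0,0]],
  ],
)

```text
time_s: 4.37
tool_pos: [0.4973, -0.3739, 0.024]
eef_rot: [-3.066, 0.237, 0.522]
wrist_force: [0.7, -0.2, -0.0]
finger_gap: 0.0456
grip_force: 0.0
```

>>> servo_tool(
  steps=[
    [0,[0,0,0],[0,0,0]],
    [0,[0,0,0],[0,0,0]],
    [0,[0,0,0],[0,0,0]],
    [0,[0,0,0],[0,0,0]],
    [0,[0,0,0],[0,0,0]],
  ],
)

```text
time_s: 4.78
tool_pos: [0.4979, -0.3744, 0.025]
eef_rot: [-3.068, 0.237, 0.519]
wrist_force: [0.7, 0.0, 0.7]
finger_gap: 0.0243
grip_force: 29.9
```

>>> servo_tool(
  steps=[
    [0,[0,0,0],[0,0,0]],
    [0,[0,0,0],[0,0,0]],
    [0,[0,0,0],[0,0,0]],
  ],
)

```text
time_s: 5.03
tool_pos: [0.4979, -0.3744, 0.025]
eef_rot: [-3.068, 0.237, 0.519]
wrist_force: [0.4, -0.0, 0.4]
finger_gap: 0.0243
grip_force: 30.0
```

```bash
python3 rec.py
```

```text
time_s 5.0333
joints [-0.59    0.718   1.4643 -0.1505  1.2661  1.2027]
tool_pos [ 0.4979 -0.3744  0.025 ]
eef_rot [-3.0681  0.2374  0.519 ]
wrist_force [ 0.3869 -0.005   0.3818]
finger_gap 0.0243
grip_force 29.9515
```

```bash
cat > path.py <<'E'
from tgt import *
np.set_printoptions(precision=3,suppress=True)
def show(W,q=None):   # W: list of (pos,rot) commanded; first = current commanded
    q=np.array(ctrl.read_state()["joints"]) if q is None else q
    for (p0,r0),(p1,r1) in zip(W,W[1:]):
        q,e=ik(p1,r1,q);v=(r1*r0.inv()).as_rotvec()/(np.pi/2)
        print("shift",(np.array(p1)-p0)/.15,"turn",v,"|t| %.2f"%np.linalg.norm(v),"q",q,"err %.3f"%e)
E
python3 - <<'E'
from path import *
s=ctrl.read_state();Rg=R.from_rotvec(s["eef_rot"]);tp=s["tool_pos"];m=Rg.as_matrix()
az=np.arctan2(m[0,1],-m[1,1]);d=np.array([np.cos(az),np.sin(az),0]);phi=np.degrees(np.arctan2(-m[:,2]@d,-m[2,2]))
b=tp+d*np.dot([.4397-tp[0],-.3671-tp[1],0],d);b[2]=.013
bl=Rg.inv().apply(b-tp);dl=Rg.inv().apply(d);np.savez("grip.npz",bl=bl,dl=dl)
print(az,phi,bl,dl)
W=[(tp,Rg),(tp+[0,0,.12],des(az+.1,phi-20))]
Rf=des(.6,phi-90);print(Rf.apply(dl))
pf=np.array([.45,-.33,0])-Rf.apply(bl)
W+=[((W[1][0]+pf+[0,0,.05])/2+[0,0,.03],des(az+.45,phi-57)),(pf+[0,0,.05],Rf),(pf+[0,0,.003],Rf)]
for w in W:print(w[0])
show(W)
E
```

```text
-0.15361206958329274 19.182171031043374 [-0.051 -0.     0.031] [ 0.944 -0.    -0.329]
[0. 0. 1.]
[ 0.498 -0.374  0.025]
[ 0.498 -0.374  0.145]
[ 0.469 -0.356  0.157]
[ 0.44  -0.337  0.109]
[ 0.44  -0.337  0.062]
shift [0.  0.  0.8] turn [-0.02  -0.221  0.064] |t| 0.23 q [-0.668  0.452  1.58   0.009  1.097  0.952] err 0.000
shift [-0.193  0.125  0.079] turn [ 0.05  -0.41   0.215] |t| 0.47 q [-1.003  0.336  1.939  0.872  0.881 -0.31 ] err 0.000
shift [-0.193  0.125 -0.321] turn [ 0.159 -0.332  0.188] |t| 0.41 q [-1.236  0.666  2.008  1.186  1.388 -1.112] err 0.000
shift [ 0.     0.    -0.313] turn [0. 0. 0.] |t| 0.00 q [-1.236  0.749  2.02   1.204  1.353 -1.202] err 0.000
```

>>> servo_tool(
  steps=[
    [0,[0,0,0.3],[0,0,0]],
    [0,[0,0,0.55],[-0.01,-0.11,0.032]],
    [0,[0,0,0.8],[-0.02,-0.221,0.064]],
    [0,[0,0,0.8],[-0.02,-0.221,0.064]],
    [0,[0,0,0.8],[-0.02,-0.221,0.064]],
  ],
)

```text
time_s: 5.45
tool_pos: [0.495, -0.3742, 0.1484]
eef_rot: [3.138, -0.086, 0.027]
wrist_force: [-2.3, 0.9, -1.0]
finger_gap: 0.0245
grip_force: 29.9
```

>>> servo_tool(
  steps=[
    [0,[-0.1,0.06,0.04],[0.025,-0.205,0.107]],
    [0,[-0.1,0.06,0.04],[0.025,-0.205,0.107]],
    [0,[-0.1,0.06,0.04],[0.025,-0.205,0.107]],
    [0,[-0.1,0.06,0.04],[0.025,-0.205,0.107]],
    [0,[-0.1,0.06,0.04],[0.025,-0.205,0.107]],
  ],
)

```text
time_s: 5.87
tool_pos: [0.4816, -0.3651, 0.149]
eef_rot: [-3.043, -0.171, -0.506]
wrist_force: [-0.4, -0.0, -1.1]
finger_gap: 0.0241
grip_force: 29.9
```

>>> servo_tool(
  steps=[
    [0,[-0.093,0.065,0.04],[0.025,-0.205,0.108]],
    [0,[-0.093,0.065,0.04],[0.025,-0.205,0.108]],
    [0,[-0.093,0.065,0.04],[0.025,-0.205,0.108]],
    [0,[-0.093,0.065,0.04],[0.025,-0.205,0.108]],
    [0,[-0.093,0.065,0.04],[0.025,-0.205,0.108]],
  ],
)

```text
time_s: 6.28
tool_pos: [0.4681, -0.3554, 0.1544]
eef_rot: [-2.85, -0.422, -0.97]
wrist_force: [-0.3, 0.2, -0.5]
finger_gap: 0.0245
grip_force: 29.9
```

>>> servo_tool(
  steps=[
    [0,[0,0,0],[0,0,0]],
    [0,[-0.1,0.06,-0.1],[0.08,-0.166,0.094]],
    [0,[-0.1,0.06,-0.1],[0.08,-0.166,0.094]],
    [0,[-0.1,0.06,-0.1],[0.08,-0.166,0.094]],
    [0,[-0.1,0.06,-0.1],[0.08,-0.166,0.094]],
  ],
)

```text
time_s: 6.7
tool_pos: [0.4536, -0.3474, 0.1388]
eef_rot: [-2.549, -0.561, -1.293]
wrist_force: [1.5, -1.2, -1.7]
finger_gap: 0.0242
grip_force: 29.9
```

>>> servo_tool(
  steps=[
    [0,[-0.093,0.065,0],[0.079,-0.166,0.094]],
    [0,[-0.093,0.065,0],[0.079,-0.166,0.094]],
    [0,[-0.093,0.065,0],[0.079,-0.166,0.094]],
    [0,[-0.093,0.065,0],[0.079,-0.166,0.094]],
    [0,[-0.093,0.065,0],[0.079,-0.166,0.094]],
  ],
)

```text
time_s: 7.12
tool_pos: [0.4408, -0.3365, 0.1411]
eef_rot: [-2.214, -0.686, -1.564]
wrist_force: [1.5, 0.7, 0.9]
finger_gap: 0.0244
grip_force: 29.9
```

```bash
python3 rec.py; cat > where.py <<'E'
from path import *
import cv2,sys
g=np.load("grip.npz");s=ctrl.read_state();Rg=R.from_rotvec(s["eef_rot"]);tp=s["tool_pos"]
a=Rg.apply(g["dl"]);b=tp+Rg.apply(g["bl"]);print("tube axis",a,"bottom",b)
v=np.cross(a,[0,0,1]);print("fix turn",v/(np.pi/2),"d to z=.003",(.003-b[2])/.15)
E
python3 where.py; python3 - <<'E'
from bench import ctrl
import cv2,numpy as np
s=ctrl.read_camera("scene")[:,:,::-1];t=ctrl.read_camera("top")[:,:,::-1]
cv2.imwrite("pics/p1.png",np.hstack([cv2.resize(s[170:320,20:150],None,fx=3,fy=3),cv2.resize(t[130:280,330:440],None,fx=3,fy=3)]))
E
```

```text
time_s 7.1167
joints [-1.2276  0.6316  1.9694  1.1762  1.4089 -1.0406]
tool_pos [ 0.4408 -0.3365  0.1411]
eef_rot [-2.2136 -0.6861 -1.5639]
wrist_force [1.5409 0.7329 0.8688]
finger_gap 0.0244
grip_force 29.9486
tube axis [0.005 0.001 1.   ] bottom [ 0.45  -0.33   0.082]
fix turn [ 0.001 -0.003  0.   ] d to z=.003 -0.5295955874504634
```

View pics/p1.png

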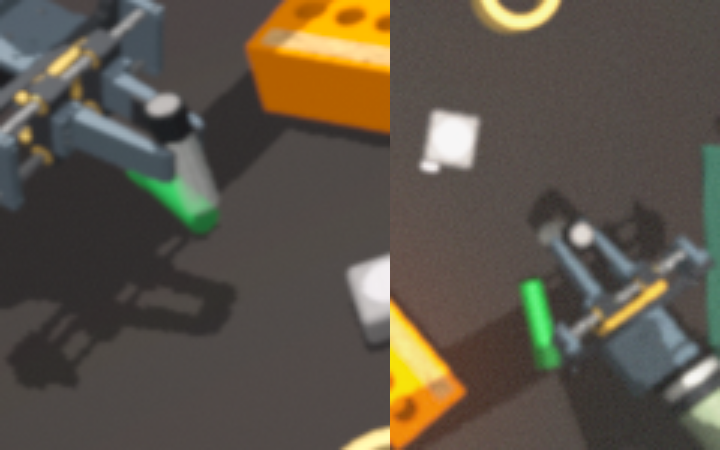

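The tube hangs cap up, clear of the green one (scene cap at (163,103), top cap at (581,233)). I'll check that against the predicted projection before lowering.

```bash
python3 - <<'E'
from h import *
for z in(.182,.082):print(z,proj("scene",[.45+(z-.082)*.005,-.33,z]),proj("top",[.45,-.33,z]))
E
```

```text
0.182 [[ 74.85368585 204.71154989]] [[393.01281694 207.73287487]]
0.082 [[ 87.10093097 237.05204642]] [[382.84815358 207.52195828]]
```

>>> servo_tool(
  steps=[
    [0,[0,0,-0.2],[0,0,0]],
    [0,[0,0,-0.4],[0,0,0]],
    [0,[0,0,-0.45],[0,0,0]],
    [0,[0,0,-0.48],[0,0,0]],
    [0,[0,0,-0.48],[0,0,0]],
  ],
)

```text
time_s: 7.63
tool_pos: [0.4403, -0.3365, 0.0705]
eef_rot: [-2.211, -0.687, -1.571]
wrist_force: [0.3, 0.3, -0.1]
finger_gap: 0.0241
grip_force: 29.9
```

```bash
python3 where.py; python3 rec.py
```

```text
tube axis [0.    0.002 1.   ] bottom [ 0.45  -0.33   0.012]
fix turn [ 0.001 -0.     0.   ] d to z=.003 -0.059153497116171475
time_s 7.6333
joints [-1.2294  0.7562  1.9945  1.2049  1.3565 -1.1857]
tool_pos [ 0.4403 -0.3365  0.0705]
eef_rot [-2.2115 -0.6866 -1.5705]
wrist_force [ 0.3379  0.3207 -0.1301]
finger_gap 0.0241
grip_force 29.9484
```

>>> servo_tool(
  steps=[
    [0,[0,0,-0.03],[0,0,0]],
    [0,[0,0,-0.055],[0,0,0]],
    [0,[0,0,-0.07],[0,0,0]],
    [0,[0,0,-0.07],[0,0,0]],
  ],
)

```text
time_s: 7.97
tool_pos: [0.4399, -0.3368, 0.0595]
eef_rot: [-2.212, -0.686, -1.571]
wrist_force: [-0.5, -0.1, -1.1]
finger_gap: 0.0242
grip_force: 29.9
```

>>> servo_tool(
  steps=[
    [0,[0,0,-0.007],[0,0,0]],
    [0,[0,0,-0.007],[0,0,0]],
    [0,[0,0,-0.007],[0,0,0]],
  ],
)

```text
time_s: 8.22
tool_pos: [0.4399, -0.3368, 0.0585]
eef_rot: [-2.212, -0.686, -1.571]
wrist_force: [-0.1, -0.3, -1.0]
finger_gap: 0.0244
grip_force: 29.9
```

```bash
python3 where.py; python3 rec.py
```

```text
tube axis [0.    0.002 1.   ] bottom [ 0.45 -0.33 -0.  ]
fix turn [ 0.001 -0.     0.   ] d to z=.003 0.021319055766081705
time_s 8.2167
joints [-1.2305  0.7782  1.9963  1.2098  1.3483 -1.2089]
tool_pos [ 0.4399 -0.3368  0.0585]
eef_rot [-2.2119 -0.6862 -1.5714]
wrist_force [-0.1338 -0.2859 -1.0083]
finger_gap 0.0244
grip_force 29.9486
```

>>> servo_tool(
  steps=[
    [0,[0,0,-0.007],[0,0,0]],
    [0,[0,0,-0.007],[0,0,0]],
    [0,[0,0,-0.007],[0,0,0]],
  ],
)

```text
time_s: 8.47
tool_pos: [0.44, -0.3368, 0.0583]
eef_rot: [-2.21, -0.686, -1.574]
wrist_force: [-1.1, -0.2, 4.8]
finger_gap: 0.0243
grip_force: 30.0
```

>>> servo_tool(
  steps=[
    [0,[0,0,-0.007],[0,0,0]],
    [0,[0,0,-0.007],[0,0,0]],
    [0,[0,0,-0.007],[0,0,0]],
  ],
)

```text
time_s: 8.72
tool_pos: [0.4401, -0.3367, 0.0582]
eef_rot: [-2.208, -0.686, -1.576]
wrist_force: [-4.0, -0.7, 8.6]
finger_gap: 0.0241
grip_force: 30.0
```

>>> servo_tool(
  steps=[
    [0,[0,0,0.01],[0,0,0]],
    [0,[0,0,0.01],[0,0,0]],
    [0.4,[0,0,0.01],[0,0,0]],
    [0.5,[0,0,0.01],[0,0,0]],
    [0.6,[0,0,0.01],[0,0,0]],
  ],
)

```text
time_s: 9.13
tool_pos: [0.4399, -0.3368, 0.0571]
eef_rot: [-2.213, -0.686, -1.57]
wrist_force: [0.4, -0.2, 0.3]
finger_gap: 0.0414
grip_force: 0.0
```

>>> servo_tool(
  steps=[
    [0.8,[0,0,0],[0,0,0]],
    [0.8,[0,0,0],[0,0,0]],
    [0.8,[0,0,0],[0,0,0]],
    [0.8,[0,0,0],[0,0,0]],
    [0.8,[0,0,0],[0,0,0]],
  ],
)

```text
time_s: 9.55
tool_pos: [0.4399, -0.3368, 0.0576]
eef_rot: [-2.212, -0.686, -1.571]
wrist_force: [0.4, 0.5, 1.6]
finger_gap: 0.0723
grip_force: 0.0
```

```bash
python3 rec.py; python3 - <<'E'
from bench import ctrl
import cv2,numpy as np
s=ctrl.read_camera("scene")[:,:,::-1];t=ctrl.read_camera("top")[:,:,::-1]
cv2.imwrite("pics/p2.png",np.hstack([cv2.resize(s[170:320,20:150],None,fx=3,fy=3,interpolation=2),cv2.resize(t[130:280,330:440],None,fx=3,fy=3,interpolation=2)]))
from h import *
for z in(.1,0):print(z,proj("scene",[.45,-.33,z]),proj("top",[.45,-.33,z]))
E
```

```text
time_s 9.55
joints [-1.2304  0.7796  1.9965  1.21    1.3476 -1.2101]
tool_pos [ 0.4399 -0.3368  0.0576]
eef_rot [-2.212 -0.686 -1.571]
wrist_force [0.4399 0.5318 1.5809]
finger_gap 0.0723
grip_force 0.0
0.1 [[ 85.01029572 231.54400924]] [[384.56871086 207.55765981]]
0 [[ 96.00142899 260.50150949]] [[375.5413152  207.37034151]]
```

View pics/p2.png

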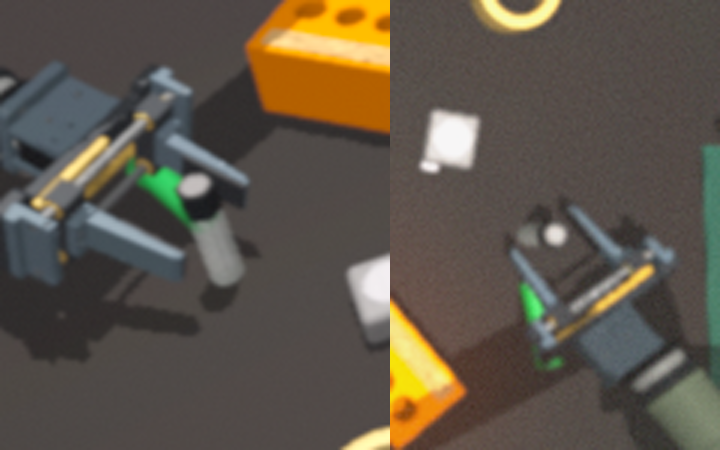

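The tube stands free: scene cap at (195,184) and top cap at (555,234) both match an upright tube at (0.45, -0.33). Now I'll back off, go over the top and take it by the cap.

```bash
python3 - <<'E'
from path import *
s=ctrl.read_state();Rg=R.from_rotvec(s["eef_rot"]);tp=s["tool_pos"]
r=Rg.apply([0,0,-.11]);p1=tp+r;p2=p1+[0,0,.14]
W=[(tp,Rg),(p1,Rg),(p2,des(.7,-50)),(np.array([.42,-.34,.26]),des(.9,-25)),(np.array([.45,-.33,.2]),des(1.124,0)),(np.array([.45,-.33,.093]),des(1.124,0))]
show(W)
E
```

```text
shift [-0.571 -0.391  0.242] turn [0. 0. 0.] |t| 0.00 q [-1.408  0.728  1.916  1.034  1.472 -1.123] err 0.000
shift [0.    0.    0.933] turn [-0.139  0.184  0.062] |t| 0.24 q [-1.298  0.404  1.731  0.774  1.495 -0.69 ] err 0.000
shift [0.439 0.369 0.174] turn [-0.2    0.194  0.125] |t| 0.31 q [-0.946  0.29   1.61   0.427  1.385 -0.385] err 0.000
shift [ 0.2    0.067 -0.4  ] turn [-0.236  0.148  0.14 ] |t| 0.31 q [-0.652  0.318  1.649  0.     1.175 -0.205] err 0.000
shift [ 0.     0.    -0.713] turn [0. 0. 0.] |t| 0.00 q [-0.652  0.424  1.784 -0.     0.933 -0.205] err 0.000
```

>>> servo_tool(
  steps=[
    [0.8,[-0.14,-0.1,0.06],[0,0,0]],
    [0.8,[-0.33,-0.23,0.14],[0,0,0]],
    [0.8,[-0.57,-0.39,0.24],[0,0,0]],
    [0.8,[-0.57,-0.39,0.24],[0,0,0]],
    [0.8,[-0.57,-0.39,0.24],[0,0,0]],
  ],
)

```text
time_s: 10.07
tool_pos: [0.3533, -0.3975, 0.0942]
eef_rot: [-2.216, -0.685, -1.574]
wrist_force: [0.5, 0.6, -0.6]
finger_gap: 0.0727
grip_force: 0.0
```

>>> servo_tool(
  steps=[
    [1,[0,0,0.93],[-0.139,0.184,0.062]],
    [1,[0,0,0.93],[-0.139,0.184,0.062]],
    [1,[0,0,0.93],[-0.139,0.184,0.062]],
    [1,[0,0,0.93],[-0.139,0.184,0.062]],
    [1,[0,0,0.93],[-0.139,0.184,0.062]],
  ],
)

```text
time_s: 10.48
tool_pos: [0.3569, -0.395, 0.2384]
eef_rot: [-2.457, -0.909, -1.148]
wrist_force: [0.3, 0.1, -0.5]
finger_gap: 0.091
grip_force: 0.0
```

>>> servo_tool(
  steps=[
    [1,[0.44,0.37,0.17],[-0.2,0.194,0.125]],
    [1,[0.44,0.37,0.17],[-0.2,0.194,0.125]],
    [1,[0.44,0.37,0.17],[-0.2,0.194,0.125]],
    [1,[0.44,0.37,0.17],[-0.2,0.194,0.125]],
    [1,[0.44,0.37,0.17],[-0.2,0.194,0.125]],
  ],
)

```text
time_s: 10.9
tool_pos: [0.4233, -0.3367, 0.2598]
eef_rot: [-2.605, -1.271, -0.578]
wrist_force: [0.5, 0.3, -0.0]
finger_gap: 0.0913
grip_force: 0.0
```

>>> servo_tool(
  steps=[
    [1,[0.2,0.067,-0.4],[-0.236,0.148,0.14]],
    [1,[0.2,0.067,-0.4],[-0.236,0.148,0.14]],
    [1,[0.2,0.067,-0.4],[-0.236,0.148,0.14]],
    [1,[0.2,0.067,-0.4],[-0.236,0.148,0.14]],
    [1,[0.2,0.067,-0.4],[-0.236,0.148,0.14]],
  ],
)

```text
time_s: 11.32
tool_pos: [0.4506, -0.3261, 0.1959]
eef_rot: [-2.651, -1.677, 0.003]
wrist_force: [-0.1, 0.4, -0.1]
finger_gap: 0.0914
grip_force: 0.0
```

>>> servo_tool(
  steps=[
    [1,[0,0,0],[0,0,0]],
    [1,[0,0,0],[0,0,0]],
  ],
)

```text
time_s: 11.48
tool_pos: [0.4493, -0.3295, 0.1973]
eef_rot: [-2.658, -1.669, -0.001]
wrist_force: [-1.2, -1.1, -0.4]
finger_gap: 0.0917
grip_force: 0.0
```

```bash
python3 rec.py; python3 - <<'E'
from tgt import *
np.set_printoptions(precision=3,suppress=True)
print(delta([.45,-.33,.093],des(1.124,0)))
E
```

```text
time_s 11.4833
joints [-0.6545  0.3164  1.6574  0.0019  1.1703 -0.2057]
tool_pos [ 0.4493 -0.3295  0.1973]
eef_rot [-2.6582e+00 -1.6689e+00 -1.2000e-03]
wrist_force [-1.1509 -1.1158 -0.3547]
finger_gap 0.0917
grip_force 0.0
(array([ 0.005, -0.003, -0.695]), array([-0.002, -0.001,  0.002]))
```

>>> servo_tool(
  steps=[
    [1,[0.005,0,-0.2],[0,0,0]],
    [1,[0.005,0,-0.4],[0,0,0]],
    [1,[0.005,0,-0.6],[0,0,0]],
    [1,[0.005,0,-0.69],[0,0,0]],
    [1,[0.005,0,-0.69],[0,0,0]],
  ],
)

```text
time_s: 11.9
tool_pos: [0.4476, -0.3292, 0.0912]
eef_rot: [-2.656, -1.663, 0.003]
wrist_force: [0.1, -0.5, -0.4]
finger_gap: 0.0911
grip_force: 0.0
```

>>> servo_tool(
  steps=[
    [0.5,[0,0,0],[0,0,0]],
    [0.5,[0,0,0],[0,0,0]],
    [0.5,[0,0,0],[0,0,0]],
    [0.4,[0,0,0],[0,0,0]],
    [0.35,[0,0,0],[0,0,0]],
  ],
)

```text
time_s: 12.32
tool_pos: [0.4516, -0.3302, 0.0963]
eef_rot: [2.657, 1.671, 0.001]
wrist_force: [0.2, 0.8, 0.4]
finger_gap: 0.0607
grip_force: 0.0
```

>>> servo_tool(
  steps=[
    [0.32,[0,0,0],[0,0,0]],
    [0.3,[0,0,0],[0,0,0]],
    [0.28,[0,0,0],[0,0,0]],
    [0.2,[0,0,0],[0,0,0]],
    [0,[0,0,0],[0,0,0]],
  ],
)

```text
time_s: 12.73
tool_pos: [0.4512, -0.3296, 0.0952]
eef_rot: [2.658, 1.672, -0.001]
wrist_force: [0.1, 0.1, -0.5]
finger_gap: 0.0275
grip_force: 0.0
```

>>> servo_tool(
  steps=[
    [0,[0,0,0],[0,0,0]],
    [0,[0,0,0],[0,0,0]],
    [0,[0,0,0],[0,0,0]],
  ],
)

```text
time_s: 12.98
tool_pos: [0.4512, -0.3297, 0.0952]
eef_rot: [2.658, 1.672, -0.001]
wrist_force: [0.4, -0.1, 0.5]
finger_gap: 0.0257
grip_force: 30.0
```

>>> servo_tool(
  steps=[
    [0,[0,0,0.1],[0,0,0]],
    [0,[0,0,0.3],[0,0,0]],
    [0,[0,0,0.55],[0,0,0]],
    [0,[0,0,0.8],[0,0,0]],
    [0,[0,0,0.97],[0,0,0]],
  ],
)

```text
time_s: 13.4
tool_pos: [0.4518, -0.3302, 0.2442]
eef_rot: [2.655, 1.67, 0.002]
wrist_force: [-0.3, -0.2, 0.0]
finger_gap: 0.0257
grip_force: 30.0
```

>>> servo_tool(
  steps=[
    [0,[0.05,0.2,0],[0,0,0.02]],
    [0,[0.1,0.4,0],[0,0,0.04]],
    [0,[0.14,0.6,0],[0,0,0.06]],
    [0,[0.14,0.8,0],[0,0,0.06]],
    [0,[0.14,0.93,0],[0,0,0.06]],
  ],
)

```text
time_s: 13.82
tool_pos: [0.4719, -0.1878, 0.2406]
eef_rot: [-2.576, -1.798, -0.0]
wrist_force: [1.0, -0.1, -0.2]
finger_gap: 0.0258
grip_force: 30.0
```

>>> servo_tool(
  steps=[
    [0,[0.05,0.2,0],[0,0,0.02]],
    [0,[0.1,0.4,0],[0,0,0.055]],
    [0,[0.14,0.6,0],[0,0,0.055]],
    [0,[0.14,0.8,0],[0,0,0.055]],
    [0,[0.14,0.93,0],[0,0,0.055]],
  ],
)

```text
time_s: 14.23
tool_pos: [0.493, -0.0483, 0.2406]
eef_rot: [2.496, 1.907, 0.0]
wrist_force: [0.7, 0.4, -0.7]
finger_gap: 0.0258
grip_force: 30.0
```

>>> servo_tool(
  steps=[
    [0,[0.05,0.2,0],[0,0,0]],
    [0,[0.1,0.4,0],[0,0,0]],
    [0,[0.14,0.6,0],[0,0,0]],
    [0,[0.14,0.8,0],[0,0,0]],
    [0,[0.14,0.91,0],[0,0,0]],
  ],
)

```text
time_s: 14.65
tool_pos: [0.5141, 0.0886, 0.2405]
eef_rot: [-2.496, -1.908, -0.0]
wrist_force: [-0.2, 0.2, -0.8]
finger_gap: 0.0258
grip_force: 30.0
```

>>> servo_tool(
  steps=[
    [0,[0,0,0],[0,0,0]],
    [0,[0,0,0],[0,0,0]],
    [0,[0,0,0],[0,0,0]],
  ],
)

```text
time_s: 14.9
tool_pos: [0.514, 0.0851, 0.2406]
eef_rot: [2.496, 1.905, -0.001]
wrist_force: [0.1, 0.6, -0.5]
finger_gap: 0.0257
grip_force: 30.0
```

```bash
python3 rec.py; python3 - <<'E'
from tgt import *
import cv2
np.set_printoptions(precision=4,suppress=True)
print(delta([.5138,.0856,.15],des(-.267+np.pi/2,0)))
s=ctrl.read_camera("scene")[:,:,::-1];t=ctrl.read_camera("top")[:,:,::-1]
cv2.imwrite("pics/i1.png",np.hstack([cv2.resize(s[110:230,190:290],None,fx=4,fy=4,interpolation=2),cv2.resize(t[130:250,220:320],None,fx=4,fy=4,interpolation=2)]))
E
```

```text
time_s 14.9
joints [ 0.143   0.2284  1.6686 -0.0019  1.2447  0.4109]
tool_pos [0.514  0.0851 0.2406]
eef_rot [ 2.4963e+00  1.9048e+00 -1.5000e-03]
wrist_force [ 0.1365  0.5955 -0.5144]
finger_gap 0.0257
grip_force 29.9508
(array([-0.0014,  0.0036, -0.604 ]), array([0.0012, 0.0001, 0.0001]))
```

View pics/i1.png

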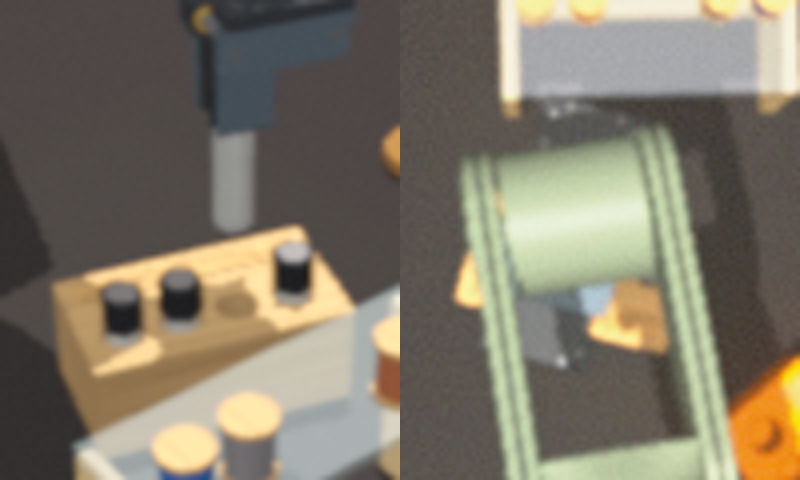

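The tube hangs plumb above the empty hole (scene hole centre at (238,302), tube bottom at (233,225)). Next I'll check those numbers.

```bash
python3 - <<'E'
from h import *
k=lambda uv:((np.array(uv)+.5)/4-.5+[190,110])
print("hole obs",ray("scene",k((238,302)),.076),"pred px",proj("scene",[.5138,.0856,.076])[0],"obs",k((238,302)))
b=k((233,231));print("tube bottom near rim obs",b, proj("scene",[.514,.0853,.1455])[0])
E
```

```text
hole obs [0.51346359 0.08594299 0.076     ] pred px [249.09615058 185.23607047] obs [249.125 185.125]
tube bottom near rim obs [247.875 167.375] [248.88464163 164.30816116]
```

>>> servo_tool(
  steps=[
    [0,[0,0,-0.1],[0,0,0]],
    [0,[0,0,-0.2],[0,0,0]],
    [0,[0,0,-0.3],[0,0,0]],
    [0,[0,0,-0.36],[0,0,0]],
    [0,[0,0,-0.36],[0,0,0]],
  ],
)

```text
time_s: 15.42
tool_pos: [0.5129, 0.0847, 0.1849]
eef_rot: [-2.498, -1.904, 0.006]
wrist_force: [0.1, -1.4, -1.2]
finger_gap: 0.0257
grip_force: 30.0
```

>>> servo_tool(
  steps=[
    [0,[0,0,-0.03],[0,0,0]],
    [0,[0,0,-0.06],[0,0,0]],
    [0,[0,0,-0.09],[0,0,0]],
    [0,[0,0,-0.12],[0,0,0]],
    [0,[0,0,-0.12],[0,0,0]],
  ],
)

```text
time_s: 15.83
tool_pos: [0.5137, 0.0857, 0.168]
eef_rot: [2.497, 1.906, -0.002]
wrist_force: [-0.6, 0.3, -1.2]
finger_gap: 0.0257
grip_force: 30.0
```

>>> servo_tool(
  steps=[
    [0,[0,0,-0.04],[0,0,0]],
    [0,[0,0,-0.08],[0,0,0]],
    [0,[0,0,-0.12],[0,0,0]],
    [0,[0,0,-0.16],[0,0,0]],
    [0,[0,0,-0.16],[0,0,0]],
  ],
)

```text
time_s: 16.25
tool_pos: [0.5136, 0.0857, 0.1433]
eef_rot: [2.497, 1.906, -0.003]
wrist_force: [0.8, -0.5, -0.9]
finger_gap: 0.0254
grip_force: 29.9
```

>>> servo_tool(
  steps=[
    [0,[0,0,-0.05],[0,0,0]],
    [0,[0,0,-0.1],[0,0,0]],
    [0,[0,0,-0.15],[0,0,0]],
    [0,[0,0,-0.2],[0,0,0]],
    [0,[0,0,-0.22],[0,0,0]],
  ],
)

```text
time_s: 16.67
tool_pos: [0.5136, 0.0857, 0.1103]
eef_rot: [2.497, 1.906, -0.003]
wrist_force: [-0.1, -1.2, -0.6]
finger_gap: 0.0256
grip_force: 30.0
```

>>> servo_tool(
  steps=[
    [0,[0,0,-0.015],[0,0,0]],
    [0,[0,0,-0.03],[0,0,0]],
    [0,[0,0,-0.04],[0,0,0]],
    [0,[0,0,-0.04],[0,0,0]],
  ],
)

```text
time_s: 17.0
tool_pos: [0.5141, 0.0858, 0.1056]
eef_rot: [2.497, 1.905, -0.001]
wrist_force: [0.2, -0.1, -0.2]
finger_gap: 0.0257
grip_force: 30.0
```

>>> servo_tool(
  steps=[
    [0,[0,0,-0.01],[0,0,0]],
    [0,[0,0,-0.012],[0,0,0]],
    [0,[0,0,-0.012],[0,0,0]],
  ],
)

```text
time_s: 17.25
tool_pos: [0.5142, 0.0858, 0.104]
eef_rot: [2.496, 1.905, -0.0]
wrist_force: [-0.0, 0.8, -0.5]
finger_gap: 0.0261
grip_force: 30.0
```

>>> servo_tool(
  steps=[
    [0.5,[0,0,0],[0,0,0]],
    [0.6,[0,0,0],[0,0,0]],
    [0.6,[0,0,0],[0,0,0]],
    [0.6,[0,0,0],[0,0,0]],
    [0.6,[0,0,0],[0,0,0]],
  ],
)

```text
time_s: 17.67
tool_pos: [0.5142, 0.0858, 0.104]
eef_rot: [2.496, 1.905, -0.0]
wrist_force: [0.0, 0.3, -0.3]
finger_gap: 0.0537
grip_force: 0.0
```

>>> servo_tool(
  steps=[
    [0.6,[0,0,0.1],[0,0,0]],
    [0.6,[0,0,0.3],[0,0,0]],
    [0.6,[0,0,0.5],[0,0,0]],
    [0.6,[0,0,0.7],[0,0,0]],
    [0.6,[0,0,0.9],[0,0,0]],
  ],
)

```text
time_s: 18.08
tool_pos: [0.5139, 0.0857, 0.2403]
eef_rot: [2.497, 1.905, -0.001]
wrist_force: [0.2, 0.3, 0.1]
finger_gap: 0.0547
grip_force: 0.0
```

```bash
python3 rec.py
```

```text
time_s 18.0833
joints [ 1.4390e-01  2.2830e-01  1.6693e+00 -1.2000e-03  1.2438e+00  4.1140e-01]
tool_pos [0.5139 0.0857 0.2403]
eef_rot [ 2.4966e+00  1.9051e+00 -6.0000e-04]
wrist_force [0.1792 0.3182 0.0528]
finger_gap 0.0547
grip_force 0.0
```

```bash
cat > push.py <<'E'
from path import *
TAU=35
def pose(x,y,psi,back,z,tau=TAU):
    return (np.array([x+np.cos(psi)*(-.05-.0229-back),y+np.sin(psi)*(-.05-.0229-back),z]),des(psi+np.pi,tau))
E
python3 - <<'E'
from push import *
s=ctrl.read_state();cur=(np.array(s["tool_pos"]),R.from_rotvec(s["eef_rot"]))
h=-.267
mid=(np.array([.44,.09,.24]),des(1.304+.55,10));mid2=(np.array([.39,.098,.22]),des(1.304+1.1,22))
W=[cur,mid,mid2,pose(.494,.070,h,.03,.18),pose(.494,.070,h,.03,.04),pose(.494,.070,h,0,.04),pose(.5467,.0412,h,0,.04),pose(.6136,.0205,0.002,0,.04),pose(.6665,.010,.002,0,.04)]
show(W)
E
```

```text
shift [-0.493  0.029 -0.002] turn [-0.112 -0.     0.349] |t| 0.37 q [ 0.302  0.107  1.833 -0.187  1.211  0.086] err 0.000
shift [-0.333  0.053 -0.133] turn [-0.115 -0.072  0.349] |t| 0.37 q [ 0.509 -0.026  2.077 -0.434  1.007 -0.105] err 0.000
shift [ 0.032 -0.006 -0.267] turn [-0.07  -0.128  0.298] |t| 0.33 q [ 0.578 -0.079  2.354 -0.848  0.609 -0.076] err 0.000
shift [ 0.     0.    -0.933] turn [0. 0. 0.] |t| 0.00 q [ 0.586  0.236  2.486 -1.34   0.437  0.55 ] err 0.102
shift [ 0.193 -0.053  0.   ] turn [0. 0. 0.] |t| 0.00 q [ 0.507  0.261  2.439 -1.34   0.402  0.472] err 0.106
shift [ 0.351 -0.192  0.   ] turn [0. 0. 0.] |t| 0.00 q [ 0.349  0.303  2.359 -1.34   0.326  0.32 ] err 0.110
shift [ 0.429 -0.267  0.   ] turn [-0.     0.     0.171] |t| 0.17 q [ 0.037  0.349  2.235 -0.282  0.05  -1.258] err 0.101
shift [ 0.353 -0.07   0.   ] turn [0. 0. 0.] |t| 0.00 q [-0.002  0.413  2.139 -0.     0.05  -1.574] err 0.071
```

```bash
sed -i 's/TAU=35/TAU=20/; s/\.0229/.0208/g' push.py; cat > pl.py <<'E'
from push import *
s=ctrl.read_state();cur=(np.array(s["tool_pos"]),R.from_rotvec(s["eef_rot"]))
h=-.267
mid=(np.array([.44,.09,.24]),des(1.304+.55,8));mid2=(np.array([.39,.098,.22]),des(1.304+1.1,14))
W=[cur,mid,mid2,pose(.494,.070,h,.03,.18),pose(.494,.070,h,.03,.04),pose(.494,.070,h,0,.04),pose(.5467,.0412,h,0,.04),pose(.6136,.0205,0.002,0,.04),pose(.6665,.010,.002,0,.04)]
show(W)
E
python3 pl.py
```

```text
shift [-0.493  0.029 -0.002] turn [-0.089 -0.     0.35 ] |t| 0.36 q [ 0.277  0.105  1.831 -0.149  1.209  0.047] err 0.000
shift [-0.333  0.053 -0.133] turn [-0.057 -0.036  0.35 ] |t| 0.36 q [ 0.397 -0.013  2.027 -0.257  1.038 -0.315] err 0.000
shift [ 0.045 -0.009 -0.267] turn [-0.032 -0.059  0.299] |t| 0.31 q [ 0.381 -0.037  2.188 -0.314  0.732 -0.716] err 0.000
shift [ 0.     0.    -0.933] turn [0. 0. 0.] |t| 0.00 q [ 0.408  0.231  2.398 -0.753  0.318 -0.198] err 0.000
shift [ 0.193 -0.053  0.   ] turn [0. 0. 0.] |t| 0.00 q [ 0.351  0.261  2.345 -0.69   0.317 -0.317] err 0.000
shift [ 0.351 -0.192  0.   ] turn [0. 0. 0.] |t| 0.00 q [ 0.228  0.313  2.248 -0.552  0.315 -0.571] err 0.000
shift [ 0.429 -0.263  0.   ] turn [0.    0.    0.171] |t| 0.17 q [ 0.022  0.375  2.125 -0.024  0.293 -1.529] err 0.000
shift [ 0.353 -0.07   0.   ] turn [0. 0. 0.] |t| 0.00 q [-0.003  0.438  2.004  0.005  0.35  -1.58 ] err 0.000
```

>>> servo_tool(
  steps=[
    [1,[-0.49,0.03,0],[-0.089,0,0.35]],
    [1,[-0.49,0.03,0],[-0.089,0,0.35]],
    [1,[-0.49,0.03,0],[-0.089,0,0.35]],
    [1,[-0.49,0.03,0],[-0.089,0,0.35]],
    [1,[-0.49,0.03,0],[-0.089,0,0.35]],
  ],
)

```text
time_s: 18.5
tool_pos: [0.44, 0.0906, 0.2393]
eef_rot: [1.809, 2.427, -0.127]
wrist_force: [-0.2, -0.4, 0.3]
finger_gap: 0.0853
grip_force: 0.0
```

>>> servo_tool(
  steps=[
    [1,[-0.33,0.05,-0.13],[-0.057,-0.036,0.35]],
    [1,[-0.33,0.05,-0.13],[-0.057,-0.036,0.35]],
    [1,[-0.33,0.05,-0.13],[-0.057,-0.036,0.35]],
    [1,[-0.33,0.05,-0.13],[-0.057,-0.036,0.35]],
    [1,[-0.33,0.05,-0.13],[-0.057,-0.036,0.35]],
  ],
)

```text
time_s: 18.92
tool_pos: [0.3902, 0.0978, 0.2193]
eef_rot: [1.04, 2.719, -0.128]
wrist_force: [-0.2, -0.0, 0.5]
finger_gap: 0.0913
grip_force: 0.0
```

>>> servo_tool(
  steps=[
    [1,[0.04,0,-0.27],[-0.032,-0.059,0.3]],
    [1,[0.04,0,-0.27],[-0.032,-0.059,0.3]],
    [1,[0.04,0,-0.27],[-0.032,-0.059,0.3]],
    [1,[0.04,0,-0.27],[-0.032,-0.059,0.3]],
    [1,[0.04,0,-0.27],[-0.032,-0.059,0.3]],
  ],
)

```text
time_s: 19.33
tool_pos: [0.3954, 0.097, 0.1783]
eef_rot: [0.368, 2.773, -0.065]
wrist_force: [-0.8, -0.4, 0.0]
finger_gap: 0.0913
grip_force: 0.0
```

>>> servo_tool(
  steps=[
    [1,[0,0,0],[0,0,0]],
    [1,[0,0,0],[0,0,0]],
    [1,[0,0,0],[0,0,0]],
  ],
)

```text
time_s: 19.58
tool_pos: [0.3978, 0.0981, 0.1793]
eef_rot: [0.372, 2.771, -0.064]
wrist_force: [1.2, -0.1, 0.3]
finger_gap: 0.0914
grip_force: 0.0
```

```bash
python3 rec.py; python3 - <<'E'
from push import *
print([delta(*pose(.494,.070,-.267,.03,.04))])
E
```

```text
time_s 19.5833
joints [ 0.3714 -0.0231  2.1844 -0.3118  0.7201 -0.7241]
tool_pos [0.3978 0.0981 0.1793]
eef_rot [ 0.372   2.7706 -0.0636]
wrist_force [ 1.1901 -0.1331  0.2949]
finger_gap 0.0914
grip_force 0.0
[(array([-0.007, -0.01 , -0.929]), array([-0.001, -0.   , -0.   ]))]
```

>>> servo_tool(
  steps=[
    [1,[0,0,-0.2],[0,0,0]],
    [1,[0,0,-0.4],[0,0,0]],
    [1,[0,0,-0.6],[0,0,0]],
    [1,[0,0,-0.8],[0,0,0]],
    [1,[0,0,-0.93],[0,0,0]],
  ],
)

```text
time_s: 20.0
tool_pos: [0.3965, 0.0979, 0.0373]
eef_rot: [0.372, 2.774, -0.065]
wrist_force: [1.4, -0.3, -0.4]
finger_gap: 0.0912
grip_force: 0.0
```

>>> servo_tool(
  steps=[
    [1,[0,0,0],[0,0,0]],
    [1,[0,0,0],[0,0,0]],
    [1,[0.04,-0.01,0],[0,0,0]],
    [1,[0.08,-0.02,0],[0,0,0]],
    [1,[0.1,-0.027,0],[0,0,0]],
  ],
)

```text
time_s: 20.42
tool_pos: [0.4147, 0.0942, 0.0411]
eef_rot: [0.371, 2.767, -0.061]
wrist_force: [0.8, -0.0, 0.3]
finger_gap: 0.0907
grip_force: 0.0
```

>>> servo_tool(
  steps=[
    [1,[0.02,-0.005,0],[0,0,0]],
    [1,[0.04,-0.011,0],[0,0,0]],
    [1,[0.06,-0.016,0],[0,0,0]],
    [1,[0.06,-0.016,0],[0,0,0]],
  ],
)

```text
time_s: 20.75
tool_pos: [0.422, 0.0913, 0.0398]
eef_rot: [0.37, 2.77, -0.063]
wrist_force: [-0.7, 0.7, -0.4]
finger_gap: 0.0914
grip_force: 0.0
```

```bash
python3 rec.py; python3 - <<'E'
from push import *
print([delta(*pose(.494,.070,-.267,0,.04))])
E
```

```text
time_s 20.75
joints [ 0.3269  0.2577  2.358  -0.6991  0.2996 -0.3297]
tool_pos [0.422  0.0913 0.0398]
eef_rot [ 0.3705  2.7702 -0.0634]
wrist_force [-0.6973  0.6726 -0.4061]
finger_gap 0.0914
grip_force 0.0
[(array([ 0.025, -0.018,  0.001]), array([-0.001,  0.   , -0.001]))]
```

>>> servo_tool(
  steps=[
    [1,[0.015,-0.004,0],[0,0,0]],
    [1,[0.03,-0.008,0],[0,0,0]],
    [1,[0.04,-0.011,0],[0,0,0]],
    [1,[0.05,-0.014,0],[0,0,0]],
    [1,[0.06,-0.018,0],[0,0,0]],
  ],
)

```text
time_s: 21.17
tool_pos: [0.4285, 0.0883, 0.0389]
eef_rot: [0.37, 2.774, -0.065]
wrist_force: [-7.1, 3.1, 6.9]
finger_gap: 0.0912
grip_force: 4.3
```

>>> servo_tool(
  steps=[
    [1,[0.015,-0.007,0],[0,0,0]],
    [1,[0.03,-0.015,0],[0,0,0]],
    [1,[0.045,-0.022,0],[0,0,0]],
    [1,[0.06,-0.03,0],[0,0,0]],
    [1,[0.075,-0.037,0],[0,0,0]],
  ],
)

```text
time_s: 21.58
tool_pos: [0.4399, 0.083, 0.039]
eef_rot: [0.369, 2.773, -0.065]
wrist_force: [-6.3, 3.9, 5.0]
finger_gap: 0.0913
grip_force: 3.9
```

```bash
python3 rec.py
```

```text
time_s 21.5833
joints [ 0.2878  0.276   2.3273 -0.65    0.299  -0.4168]
tool_pos [0.4399 0.083  0.039 ]
eef_rot [ 0.3694  2.7733 -0.0649]
wrist_force [-6.3267  3.9288  4.9675]
finger_gap 0.0913
grip_force 3.8826
```

>>> servo_tool(
  steps=[
    [1,[0.025,-0.015,0],[0,0,0]],
    [1,[0.05,-0.03,0],[0,0,0]],
    [1,[0.075,-0.045,0],[0,0,0]],
    [1,[0.1,-0.06,0],[0,0,0]],
    [1,[0.125,-0.075,0],[0,0,0]],
  ],
)

```text
time_s: 22.0
tool_pos: [0.459, 0.0719, 0.039]
eef_rot: [0.369, 2.773, -0.064]
wrist_force: [-6.0, 3.8, 4.5]
finger_gap: 0.0913
grip_force: 3.5
```

>>> servo_tool(
  steps=[
    [1,[0.025,-0.015,0],[0,0,0]],
    [1,[0.05,-0.03,0],[0,0,0]],
    [1,[0.075,-0.045,0],[0,0,0]],
    [1,[0.1,-0.06,0],[0,0,0]],
    [1,[0.125,-0.075,0],[0,0,0]],
  ],
)

```text
time_s: 22.42
tool_pos: [0.4776, 0.0606, 0.039]
eef_rot: [0.369, 2.773, -0.065]
wrist_force: [-5.6, 4.8, 5.1]
finger_gap: 0.0915
grip_force: 3.6
```

>>> servo_tool(
  steps=[
    [1,[0.025,-0.016,0],[0,0,0.01]],
    [1,[0.05,-0.032,0],[0,0,0.02]],
    [1,[0.075,-0.048,0],[0,0,0.03]],
    [1,[0.1,-0.063,0],[0,0,0.04]],
    [1,[0.125,-0.078,0],[0,0,0.05]],
  ],
)

```text
time_s: 22.83
tool_pos: [0.4951, 0.0484, 0.0386]
eef_rot: [0.261, 2.787, -0.047]
wrist_force: [-8.1, 3.5, 6.1]
finger_gap: 0.0913
grip_force: 4.3
```

```bash
python3 rec.py; python3 - <<'E'
from push import *
import cv2
print(delta(*pose(.6136,.0205,.002,0,.04)))
s=ctrl.read_camera("scene")[:,:,::-1];t=ctrl.read_camera("top")[:,:,::-1]
cv2.imwrite("pics/q1.png",np.hstack([cv2.resize(s[130:280,190:320],None,fx=4,fy=4,interpolation=2)[:,:],cv2.resize(t[110:260,250:320],None,fx=4,fy=4,interpolation=2)]))
E
```

```text
time_s 22.8333
joints [ 0.1455  0.3238  2.2381 -0.4184  0.277  -0.8529]
tool_pos [0.4951 0.0484 0.0386]
eef_rot [ 0.2606  2.7872 -0.0473]
wrist_force [-8.1286  3.4599  6.0898]
finger_gap 0.0913
grip_force 4.3118
(array([ 0.318, -0.187,  0.009]), array([ 0.001, -0.004,  0.12 ]))
```

View pics/q1.png

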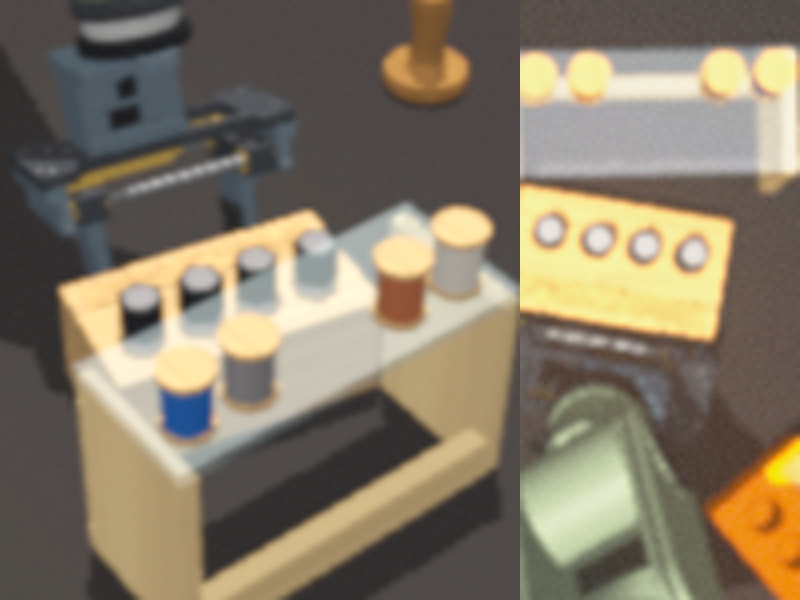

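All four caps sit in line (scene (142,297) to (317,243), top (550,230) to (692,253)). I'll fit the stand pose from these.

```bash
cat > m2.py <<'E'
from push import *
from h import fit
T=lambda u,v:((u-519.5)/4-.5+250,(v+.5)/4-.5+110)
S=lambda u,v:((u+.5)/4-.5+190,(v+.5)/4-.5+130)
c=[[.015,y,.108] for y in(-.06,-.02,.02,.06)]
o=[("top",p,T(*u)) for p,u in zip(c+[[.05,-.09,.076],[-.05,-.09,.076]],[(692,253),(645,245),(598,238),(550,230),(735,220),(714,340)])]
o+=[("scene",p,S(*u)) for p,u in zip(c,[(142,297),(202,280),(257,263),(317,243)])]
p,r=fit(o,[.55,.03,-.2]);print(p,r.round(1).tolist())
s=ctrl.read_state();m=R.from_rotvec(s["eef_rot"]).as_matrix();psi=np.arctan2(m[0,1],-m[1,1])-np.pi
psi=(psi+np.pi)%(2*np.pi)-np.pi
print("tool heading",psi,"stand from tool",s["tool_pos"][:2]+.0708*np.array([np.cos(psi),np.sin(psi)]))
E
python3 m2.py
```

```text
[ 0.566  0.034 -0.183] [[0.5, 0.1], [0.3, 0.1], [0.0, -0.2], [0.1, -0.2], [-0.8, 0.3], [-0.3, -0.5], [-0.3, 0.4], [-0.3, -0.2], [0.6, -0.6], [-0.2, -0.1]]
tool heading -0.1874631555428019 stand from tool [0.566 0.035]
```

>>> servo_tool(
  steps=[
    [1,[0.02,-0.014,0],[0,0,0.008]],
    [1,[0.042,-0.028,0],[0,0,0.016]],
    [1,[0.064,-0.043,0],[0,0,0.024]],
    [1,[0.085,-0.057,0],[0,0,0.032]],
    [1,[0.106,-0.071,0],[0,0,0.04]],
  ],
)

```text
time_s: 23.35
tool_pos: [0.511, 0.038, 0.0385]
eef_rot: [0.172, 2.794, -0.031]
wrist_force: [-7.7, 3.3, 4.7]
finger_gap: 0.0911
grip_force: 3.8
```

>>> servo_tool(
  steps=[
    [1,[0.02,-0.014,0],[0,0,0.008]],
    [1,[0.042,-0.028,0],[0,0,0.016]],
    [1,[0.064,-0.043,0],[0,0,0.024]],
    [1,[0.085,-0.057,0],[0,0,0.032]],
    [1,[0.106,-0.071,0],[0,0,0.04]],
  ],
)

```text
time_s: 23.77
tool_pos: [0.5267, 0.0276, 0.0384]
eef_rot: [0.084, 2.798, -0.015]
wrist_force: [-6.8, 3.6, 4.6]
finger_gap: 0.0908
grip_force: 3.6
```

>>> servo_tool(
  steps=[
    [1,[0.02,-0.014,0],[0,0,0.008]],
    [1,[0.042,-0.028,0],[0,0,0.016]],
    [1,[0.064,-0.043,0],[0,0,0.024]],
    [1,[0.085,-0.057,0],[0,0,0.032]],
    [1,[0.106,-0.071,0],[0,0,0.04]],
  ],
)

```text
time_s: 24.18
tool_pos: [0.5425, 0.0172, 0.0383]
eef_rot: [-0.004, 2.8, 0.002]
wrist_force: [-7.2, 2.7, 4.0]
finger_gap: 0.0913
grip_force: 3.4
```

```bash
sed -n 1,3p push.py >/dev/null; python3 m2.py | tail -1; python3 - <<'E'
from push import *
print(delta(*pose(.6665,.010,.002,0,.04)))
E
```

```text
tool heading 0.0031096193619326584 stand from tool [0.613 0.017]
(array([ 0.355, -0.049,  0.011]), array([-0.   , -0.005, -0.001]))
```

>>> servo_tool(
  steps=[
    [1,[0.025,-0.004,0],[0,0,0]],
    [1,[0.05,-0.008,0],[0,0,0]],
    [1,[0.075,-0.012,0],[0,0,0]],
    [1,[0.1,-0.016,0],[0,0,0]],
    [1,[0.125,-0.02,0],[0,0,0]],
  ],
)

```text
time_s: 24.6
tool_pos: [0.5607, 0.0141, 0.0382]
eef_rot: [-0.003, 2.801, 0.001]
wrist_force: [-8.7, 1.3, 6.9]
finger_gap: 0.091
grip_force: 4.1
```

>>> servo_tool(
  steps=[
    [1,[0.025,-0.004,0],[0,0,0]],
    [1,[0.05,-0.008,0],[0,0,0]],
    [1,[0.075,-0.012,0],[0,0,0]],
    [1,[0.1,-0.016,0],[0,0,0]],
    [1,[0.125,-0.02,0],[0,0,0]],
  ],
)

```text
time_s: 25.02
tool_pos: [0.5795, 0.0111, 0.0382]
eef_rot: [-0.003, 2.801, 0.001]
wrist_force: [-7.6, 0.9, 6.5]
finger_gap: 0.0913
grip_force: 4.1
```

>>> servo_tool(
  steps=[
    [1,[0.015,0,0],[0,0,0]],
    [1,[0.03,0,0],[0,0,0]],
    [1,[0.045,0,0],[0,0,0]],
    [1,[0.06,0,0],[0,0,0]],
    [1,[0.07,0,0],[0,0,0]],
  ],
)

```text
time_s: 25.43
tool_pos: [0.5902, 0.011, 0.0382]
eef_rot: [-0.003, 2.801, 0.001]
wrist_force: [-8.0, 0.8, 5.9]
finger_gap: 0.0914
grip_force: 3.9
```

```bash
python3 m2.py | tail -1
```

```text
tool heading 0.0021976683891100635 stand from tool [0.661 0.011]
```

Not touching yet, so I'll creep on until the force rises.

>>> servo_tool(
  steps=[
    [1,[0.008,0,0],[0,0,0]],
    [1,[0.016,0,0],[0,0,0]],
    [1,[0.02,0,0],[0,0,0]],
    [1,[0.02,0,0],[0,0,0]],
  ],
)

```text
time_s: 25.77
tool_pos: [0.5932, 0.0109, 0.0382]
eef_rot: [-0.003, 2.801, 0.001]
wrist_force: [-7.3, 0.3, 4.6]
finger_gap: 0.0911
grip_force: 3.7
```

>>> servo_tool(
  steps=[
    [1,[0.007,0,0],[0,0,0]],
    [1,[0.013,0,0],[0,0,0]],
    [1,[0.013,0,0],[0,0,0]],
  ],
)

```text
time_s: 26.02
tool_pos: [0.5952, 0.0109, 0.0382]
eef_rot: [-0.003, 2.8, 0.001]
wrist_force: [-6.1, -0.1, 4.0]
finger_gap: 0.0911
grip_force: 3.4
```

>>> servo_tool(
  steps=[
    [1,[0.007,0,0],[0,0,0]],
    [1,[0.01,0,0],[0,0,0]],
    [1,[0.01,0,0],[0,0,0]],
  ],
)

```text
time_s: 26.27
tool_pos: [0.5957, 0.011, 0.038]
eef_rot: [-0.003, 2.802, 0.001]
wrist_force: [-9.9, 0.7, 7.2]
finger_gap: 0.0912
grip_force: 5.1
```

>>> servo_tool(
  steps=[
    [1,[0.007,0,0],[0,0,0]],
    [1,[0.01,0,0],[0,0,0]],
    [1,[0.01,0,0],[0,0,0]],
  ],
)

```text
time_s: 26.52
tool_pos: [0.5959, 0.011, 0.0378]
eef_rot: [-0.003, 2.805, 0.001]
wrist_force: [-14.6, -0.8, 10.2]
finger_gap: 0.0912
grip_force: 6.9
```

>>> servo_tool(
  steps=[
    [1,[0.007,0,0],[0,0,0]],
    [1,[0.01,0,0],[0,0,0]],
    [1,[0.01,0,0],[0,0,0]],
  ],
)

```text
time_s: 26.77
tool_pos: [0.596, 0.011, 0.0374]
eef_rot: [-0.003, 2.808, 0.001]
wrist_force: [-17.1, -0.1, 12.7]
finger_gap: 0.0913
grip_force: 8.6
```

The stand has stalled against the batten (tool x 0.596, as predicted). I'll back off.

>>> servo_tool(
  steps=[
    [1,[-0.02,0,0],[0,0,0]],
    [1,[-0.05,0,0],[0,0,0]],
    [1,[-0.12,0,0],[0,0,0]],
    [1,[-0.25,0,0],[0,0,0]],
    [1,[-0.45,0,0],[0,0,0]],
  ],
)

```text
time_s: 27.18
tool_pos: [0.5373, 0.0109, 0.0401]
eef_rot: [-0.003, 2.789, 0.001]
wrist_force: [-0.6, -0.5, 0.4]
finger_gap: 0.0914
grip_force: 0.0
```

>>> servo_tool(
  steps=[
    [1,[-0.2,0,0.1],[0,0,0]],
    [1,[-0.35,0,0.3],[0,0,0]],
    [1,[-0.35,0,0.5],[0,0,0]],
    [1,[-0.35,0,0.7],[0,0,0]],
    [1,[-0.35,0,0.7],[0,0,0]],
  ],
)

```text
time_s: 27.6
tool_pos: [0.4865, 0.0109, 0.1508]
eef_rot: [-0.003, 2.78, 0.001]
wrist_force: [1.8, 0.7, 0.6]
finger_gap: 0.0914
grip_force: 0.0
```

```bash
python3 - <<'E'
from push import *
import cv2
s=ctrl.read_camera("scene")[:,:,::-1];t=ctrl.read_camera("top")[:,:,::-1]
cv2.imwrite("pics/f1.png",np.hstack([cv2.resize(s[130:280,190:320],None,fx=4,fy=4,interpolation=2),cv2.resize(t[110:260,250:320],None,fx=4,fy=4,interpolation=2)]))
print(ctrl.read_state()["tool_pos"])
E
```

```text
[0.483 0.011 0.146]
```

View pics/f1.png

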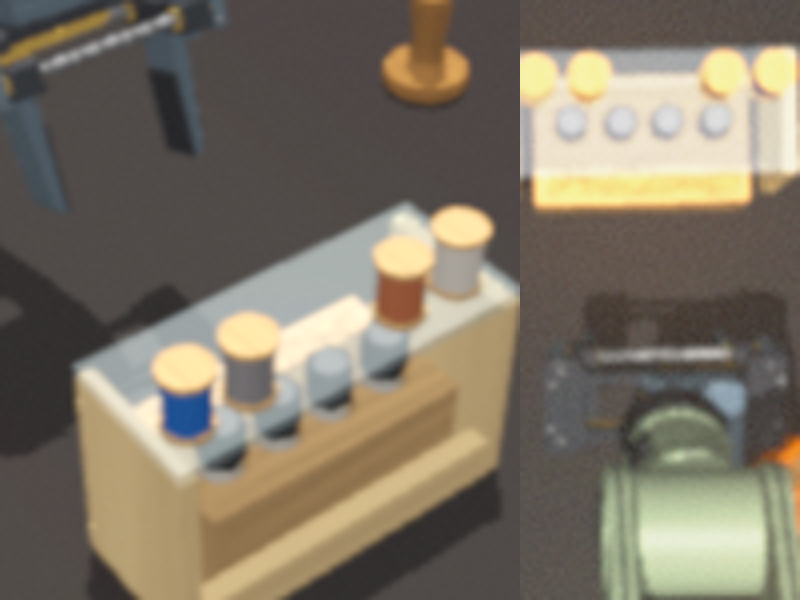

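The stand is square and centred in the shelf with all four tubes down (top caps (571,122) to (715,120)), and the robot is clear. Handing in.

```bash
python3 -c "
from bench import ctrl; print(ctrl.close_job())"
```

```text
the job is handed in; nothing more can be done
None
```

I handed the job in, with no verdict returned: the fourth tube stood upright, then went into the stand's empty hole, and the stand is square against the batten with all four tubes down, after about 28 s of the 72 s; I saw no bystander moved, though I made no final check of all five.

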